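Load the contact tester and hold its test lever

ROBOT

A 6-joint arm with a two-finger parallel gripper is mounted at the origin on the work surface. World frame = base frame: x ahead of the robot, y to its left, z up, the work surface at z = 0. Lengths are in mm, angles in degrees, forces in N, time in s.
With the tool pointing down it reaches from about 350 to 850 mm from the base axis. Payload 8.1 kg.
Tool frame: the origin (TCP) lies on the centre line of the jaws, within the pads' length; the fingertips stand 11 mm ahead of it and the grasp point (between the pads) lies 8 mm behind it; z points along the fingers, y is the direction in which the jaws open and shut (so a half turn about z gives the same grasp; the last joint's range is limited). The gripper opens to 85 mm and grips with 20 to 120 N. Pads are 22 mm wide; open, the fingers measure 114 mm over their backs; the gripper's body (76 mm by 85 mm) begins 54 mm behind the grasp point. The pads swing forward as they close: fully open they stand 13 mm farther back than shut.
Start: joints at [-81.841, 7.471, 85.268, -0, 87.261, -4.893], TCP at [135.521, -584.499, 242.292] pointing down, gripper open.
Joint ranges: [-169.43, 169.43], [-51.17, 129.36], [1.28, 143.12], [-76.62, 256.62], [0, 156.53], [-152.29, 152.29]. Speed limits (degrees/s): [136.94, 136.94, 159.86, 180, 180, 180].

INTERFACE

Orientations are given as [roll, pitch, yaw] about the fixed x, y, z axes, in that order (R = Rz(yaw) Ry(pitch) Rx(roll)).
In Python, from bench import telemetry, viewer, r gives the robot as it stands.
- The arm moves only by the shell command python3 -m inch 'ROWS' [FORCE]. ROWS is JSON, a list of rows, each a list of 3 entries, a list of its own where there are three numbers: the shift along the tool's x, y, z in cm, then the turn, a rotation vector about the tool's x, y, z in rad, then the opening, from 0 (shut) to 1 (fully open). A call has 1 to 20 rows; each row is the pose to reach, as a shift and turn from the pose commanded when the call began, along the tool's axes at that moment; what a row does not reach only later rows make up. A row lasts 1/10 s, in which the tool goes at most 50 mm and 8.59 degrees, less where a joint would pass 70% of its speed; a pose out of reach is approached as far as the arm can. A call with a gripper value outside its range is refused whole. The fingers move at their own pace and stop on an object; FORCE is the grip in N (left out, the last holds). Time passes only in rows, so rows that repeat a pose let the fingers close. It gives the time, the measured TCP pose, the force and the opening at its end, in the units of the state.
- telemetry.sense(): the state, without advancing time (a new reading comes with each control period).
- viewer.snapshot(name): name is "scene" or "top" or "wrist"; returns the picture (400x640x3 uint8, red, green, blue); there is no depth.
- viewer.camera_model(name): a dict with "fx", "fy", "cx", "cy" (pixels), "dist" ([k1, k2, p1, p2, k3] as OpenCV has them; the pictures are not rectified), "cam_to_world" (4x4, takes a point from camera to world coordinates); the wrist camera has in their place "mount" (4x4, takes a point from camera to tool coordinates, whose origin is the TCP and whose axes are the flange's). Camera axes: x right, y down, z forward; pixel columns grow to the right and rows downward; lengths in mm; the calibration is good to about 2 mm. A picture is of the moment at which its call begins: read the wrist's pose just before it. camera_model takes no time and is no camera call.
- r.hand_in(): hands the job in, once; it reports no verdict.
The state is a dict: "time": time; "joint_pos": joint angles; "qd": joint speeds; "joint_efforts": joint torques, N m; "tool_pos": TCP position; "tcp_rot": TCP orientation; "ft_force": force on the tool from outside, world axes, zero at the start; "wrist_torque": the same for the moment, N m; "finger_gap": finger opening in mm.
Only numpy, scipy, OpenCV 4.12 (cv2) and the standard library are available. Lean on these libraries where they do the work, as an engineer would, in place of code of your own. Each camera call takes 0.05 s, during which the arm holds its last target.

TASK

Load the bench tester: stand the two loose steel specimens in the empty sockets of their rows, the large one in the large row and the small one in the small row, each upright and fully down, and let go of them. Then flip the safety catch fully over, and only after that pull the sprung test lever forward to its front stop; your program finishes while the gripper is still holding the lever there. Leave the specimens already seated in place and do not disturb the other labware.

Things in the scene. Friction and masses are not known exactly. Their poses are not given: they have to be found in the camera images.
- large_slug: the larger loose specimen, on the bench: plain bright steel cylinder standing upright, 24 mm diameter, 70 mm tall, about 250 g, 1.5 mm chamfers. Origin: centre of its underside, z up its axis
- small_slug: the smaller loose specimen, on the bench: plain bright steel cylinder standing upright, 18 mm diameter, 54 mm tall, about 110 g, 1.5 mm chamfers. Origin: centre of its underside, z up its axis
- large_seated: a large specimen already seated in hole1 of the large carrier: same shape and origin as large_slug (24 by 70 mm); it stands 55 mm out of the carrier
- small_seated: a small specimen already seated in hole0 of the small carrier: same shape and origin as small_slug (18 by 54 mm); it stands 39 mm out of the carrier
- large_carrier: white carrier bar lying on the tester's base, 50 (x) by 130 (y) by 30 mm tall; origin: centre of its underside, 30 mm above the bench; axes as the tester's. Two round sockets 27 mm wide, 15 mm deep, at y = -32.5 mm (hole0) and +32.5 mm (hole1). It is the row for large specimens; its hole0 is empty, hole1 is filled. The carriers lie one behind the other, either in front
- small_carrier: white carrier bar lying on the tester's base, 50 (x) by 130 (y) by 30 mm tall; origin: centre of its underside, 30 mm above the bench; axes as the tester's. Two round sockets 21 mm wide, 15 mm deep, at y = -32.5 mm (hole0) and +32.5 mm (hole1). It is the row for small specimens; its hole1 is empty, hole0 is filled. The carriers lie one behind the other, either in front
- large_carrier_hole0 (a point): centre of the mouth of the empty 27 mm socket of the large row, 60 mm above the bench; its floor is 15 mm lower
- large_carrier_hole1 (a point): centre of the mouth of the filled 27 mm socket of the large row
- small_carrier_hole0 (a point): centre of the mouth of the filled 21 mm socket of the small row
- small_carrier_hole1 (a point): centre of the mouth of the empty 21 mm socket of the small row, 60 mm above the bench; its floor is 15 mm lower
- tester: grey tester fixed to the bench, base 220 (x) by 375 (y, -200 to +175) by 30 mm tall; origin on the bench. -x side = front, toward the robot. +y half: the carriers. -y half: the lever at about (20, -100) mm over a 65 mm high housing (100 by 80 mm), and the safety catch at about (-60, -185) mm on a 65 mm high block (50 by 22 mm). A 70 mm high meter box lies behind the carriers
- lever (a joint): sprung test lever: upright U-shaped bail, two 12 mm arms 90 mm apart joined on top by a black cross bar. 0 = at rest on its back stop (leaning 0.15 rad away from the front); grows as it is pulled toward the tester's -x; 0.85 rad = front stop. Spring returns it: 2.5 N at the bar at rest, 6 N at the front stop. Blocked at about 0.1 rad while the catch is closed
- lever_bar (a point): middle of the cross bar, round, 16 mm thick, along the tester's y, 78 mm free between the arms and about 90 mm free below; 179 mm above the bench at rest, 156 mm at the front stop. Swings on a 100 mm radius about lever_hinge; its orientation turns with the lever
- lever_hinge (a point): middle of the lever's hinge axis (along the tester's y), 80 mm above the bench. As the joint grows the bar swings toward the tester's -x
- catch (a joint): flip-over safety catch: steel plate 40 mm wide (x), 70 mm long, hinged at its lower edge, with a 12 mm round strut along its tip reaching 75 mm toward +x to prop the lever's -y arm. 0 = closed, leaning 0.8 rad from upright toward +y; grows as it flips toward the tester's -y; 1.6 rad = fully open, leaning outward. Stays where left; about 1.5 N at 30 mm above its hinge turns it
- catch_tip (a point): middle of the tip edge of the catch's plate, 70 mm from its hinge; when closed about 50 mm to the tester's +y of the hinge and 124 mm above the bench. It moves with the catch
- catch_hinge (a point): on the catch's hinge axis (along the tester's x), in the middle of the plate's width, 75 mm above the bench
- dropper_a: bystander: amber dropper bottle, 36 mm diameter, 102 mm tall, origin under its centre
- dropper_b: bystander: amber dropper bottle, 36 mm diameter, 102 mm tall, origin under its centre
- beaker: bystander: glass beaker, 66 mm diameter, 85 mm tall, origin under its centre
- mortar: bystander: white mortar bowl, 84 mm diameter, 50 mm tall, origin under its centre
- dish: bystander: glass dish, 90 mm diameter, 15 mm tall, origin under its centre
- spatula: bystander: steel spatula lying flat, 170 mm long along its x
- crucible: bystander: white crucible, 44 mm diameter, 30 mm tall, origin under its centre

How it is judged (in metres and radians):
On the way, in this order (a step that is already met when the one before it is completed fails the run):
1. both loose specimens stand in their own rows, released (horizontal distance between large_slug and large_carrier_hole0 below 0.005 m and z of large_slug in the frame of large_carrier below 0.019 m and angle between each of large_slug, small_slug's own z axis and vertical below 0.12 rad and horizontal distance between small_slug and small_carrier_hole1 below 0.005 m and z of small_slug in the frame of small_carrier below 0.019 m and contact force between the fingers and large_slug below 0.2 N and contact force between the fingers and small_slug below 0.2 N), for 0.2 s.
2. the safety catch is flipped over with the lever still at rest (value of joint catch above 1.3 rad and value of joint lever below 0.12 rad), for 0.1 s.
At the end, for the whole second after the job is handed in: All four specimens stand in their own rows: within 5 mm of the socket's centre, 0.12 rad of upright and 4 mm of the floor, the loose ones released; catch open beyond 1.3 rad; lever held still by the fingers (over 1.5 N) beyond 0.74 of 0.85 rad (all of step 1 and horizontal distance between large_seated and large_carrier_hole1 below 0.005 m and z of large_seated in the frame of large_carrier below 0.019 m and angle between each of large_seated, small_seated's own z axis and vertical below 0.12 rad and horizontal distance between small_seated and small_carrier_hole0 below 0.005 m and z of small_seated in the frame of small_carrier below 0.019 m and value of joint catch above 1.3 rad and value of joint lever above 0.74 rad and velocity of joint lever between -0.15 and 0.15 rad/s and contact force between the fingers and lever above 1.5 N); the arm keeps its last pose, push and grip.
It fails at once if other labware is shoved more than 30 mm (distance of any of dropper_a, dropper_b, beaker, mortar, dish, spatula, crucible from where it was at the start of the episode above 0.03 m).
It fails at once if a seated specimen is pulled out of its socket (z of large_seated in the frame of large_carrier above 0.03 m or z of small_seated in the frame of small_carrier above 0.03 m).
It also fails if it takes over 72 s, if anything falls off the work surface, if the arm or the gripper's body presses on something with over 40 N, if the wrist force passes 120 N, or if a joint passes its speed limit or range.

## Working session

There is one attempt and no reset: what is moved stays moved. The work goes in short steps, Python scripts to look and compute and a shell command to move; the robot and the scene stay as the last step left them, time stands still between calls to the robot, and variables do not carry over. Pictures are saved under pics/ and viewed, and the job is handed in when it is done.

```bash
ls; mkdir -p pics; python3 - <<'E'
from bench import telemetry, viewer, r
import cv2
print(telemetry.sense())
for n in ["scene","top","wrist"]:
    im=viewer.snapshot(n); cv2.imwrite(f"pics/{n}0.png",im[:,:,::-1])
    m=viewer.camera_model(n); print(n,m)
E
```

```text
pics
{'time': 0.0, 'joint_pos': array([-8.18420650e+01,  7.51527579e+00,  8.53296101e+01, -1.20432053e-03,
        8.72629910e+01, -4.89437873e+00]), 'qd': array([ 0.04845117, -0.0317441 , -0.03949711,  0.06487342, -0.00310228,
       -0.04077505]), 'joint_efforts': array([ 8.94712120e-04, -5.69396532e+01, -5.00550306e+01, -2.78119542e-04,
        1.48627523e-02,  7.03595219e-06]), 'tool_pos': array([ 135.42837747, -583.96096752,  241.23951174]), 'tcp_rot': array([-1.79892414e+02, -8.00551406e-03,  1.30523648e+01]), 'ft_force': array([0.80968799, 0.08468626, 0.39164865]), 'wrist_torque': array([ 0.00156587,  0.05571723, -0.04003525]), 'finger_gap': 85.55144590135357}
scene {'fx': 411.7001353808464, 'fy': 411.7001353808464, 'cx': 313.64608049851927, 'cy': 199.5090450267045, 'dist': array([-0.06004488,  0.        ,  0.        ,  0.        ,  0.        ]), 'cam_to_world': array([[-8.54027977e-01,  3.18408740e-01, -4.11402588e-01,
         1.06711364e+03],
       [ 5.20201712e-01,  5.30498179e-01, -6.69299530e-01,
         8.37413965e+02],
       [ 5.13750330e-03, -7.85612854e-01, -6.186
[... 508 characters left out ...]
.52156830e-02, -9.33058643e-02, -9.95318133e-01,
         1.26648713e+03],
       [ 0.00000000e+00,  0.00000000e+00,  0.00000000e+00,
         1.00000000e+00]])}
wrist {'fx': 294.90100262902365, 'fy': 294.90100262902365, 'cx': 316.45487584371966, 'cy': 199.03847377497112, 'dist': array([0.00881626, 0.        , 0.        , 0.        , 0.        ]), 'mount': array([[ 1.07361086e-03, -9.51149965e-01, -3.08727374e-01,
         7.97748402e+01],
       [ 9.99998986e-01,  1.30995173e-03, -5.58262027e-04,
         1.58928288e-02],
       [ 9.35408867e-04, -3.08726462e-01,  9.51150407e-01,
        -1.32268807e+02],
       [ 0.00000000e+00,  0.00000000e+00,  0.00000000e+00,
         1.00000000e+00]])}
```

View pics/scene0.png

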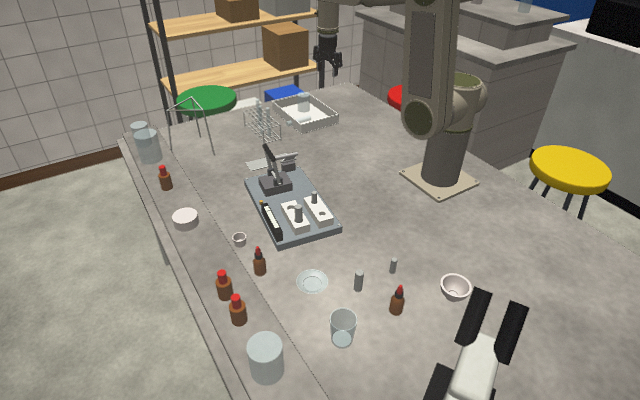

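View pics/top0.png

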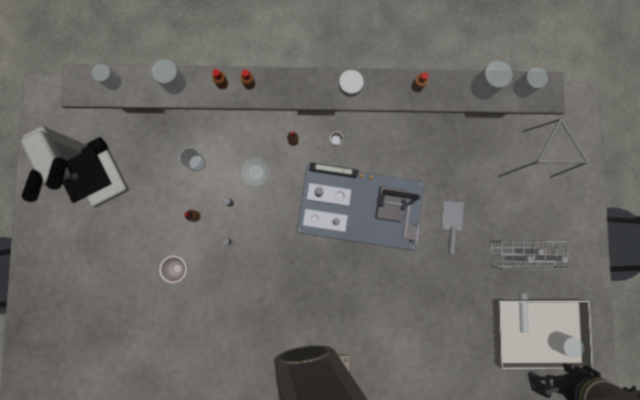

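View pics/wrist0.png

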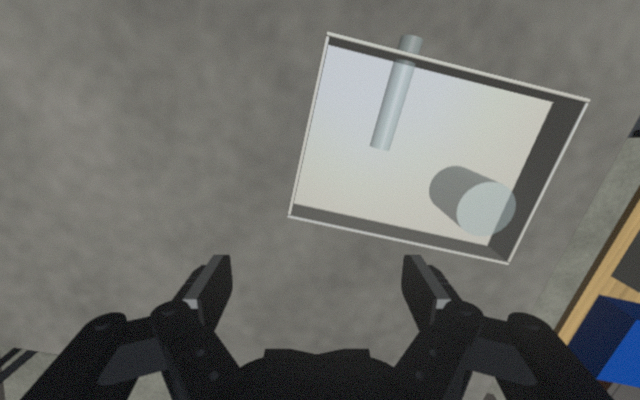

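The top view shows the slugs at about (228,201) and (227,240), and the tester spans about (300-422, 165-248) with the lever near (400,205). The scene view shows the slugs at (359,280) and (393,265). I'll zoom in.

```bash
cat > h.py <<'E'
import numpy as np, cv2
from scipy.spatial.transform import Rotation as R
from bench import telemetry, viewer
def pose(s=None):
    s=s or telemetry.sense()
    T=np.eye(4); T[:3,:3]=R.from_euler('xyz',s['tcp_rot'],degrees=True).as_matrix(); T[:3,3]=s['tool_pos']; return T
def cam(n,T=None):
    m=viewer.camera_model(n)
    K=np.array([[m['fx'],0,m['cx']],[0,m['fy'],m['cy']],[0,0,1]])
    C=m['cam_to_world'] if n!='wrist' else T@m['mount']
    return K,np.array(m['dist']),np.array(C)
def ray(c,uv):
    K,d,C=c
    p=cv2.undistortPoints(np.array([[uv]],float),K,d).ravel()
    v=C[:3,:3]@np.array([p[0],p[1],1]); return C[:3,3],v/np.linalg.norm(v)
def onz(c,uv,z):
    o,v=ray(c,uv); return o+v*(z-o[2])/v[2]
def tri(rays):
    A=np.zeros((3,3));b=np.zeros(3)
    for o,v in rays:
        P=np.eye(3)-np.outer(v,v);A+=P;b+=P@o
    x=np.linalg.solve(A,b)
    return x,[float(np.linalg.norm((np.eye(3)-np.outer(v,v))@(x-o))) for o,v in rays]
def proj(c,X):
    K,d,C=c; W=np.linalg.inv(C)
    return cv2.projectPoints(np.atleast_2d(X).astype(float),cv2.Rodrigues(W[:3,:3])[0],W[:3,3],K,d)[0].reshape(-1,2)
def snap(n,f=None):
    T=pose(); im=viewer.snapshot(n); 
    if f: cv2.imwrite(f'pics/{f}.png',im[:,:,::-1]); np.save(f'pics/{f}.npy',T)
    return im,cam(n,T)
def crop(src,dst,x0,y0,x1,y1,k):
    im=cv2.imread(f'pics/{src}.png')[y0:y1,x0:x1]; cv2.imwrite(f'pics/{dst}.png',cv2.resize(im,None,fx=k,fy=k,interpolation=cv2.INTER_CUBIC))
E
python3 - <<'E'
from h import *
crop('top0','topc',210,110,430,260,3.6)
crop('scene0','scenec',230,140,430,290,4)
t=cam('top')
for n,uv,z in [('lslug',(228,201),70),('sslug',(227,240),54),('testerTL',(305,164),30),('TR',(422,182),30),('BL',(299,234),30),('BR',(414,250),30),('hole L row1',(319,192),115),('hole',(314,218),60),('bar',(402,195),175),('dropper',(294,138),100),('dropb',(190,215),100),('mortar',(173,269),50)]:
    print(n,onz(t,uv,z).round(0))
E
```

```text
lslug [575. 260.  70.]
sslug [458. 263.  54.]
testerTL [698.  31.  30.]
TR [ 644. -339.   30.]
BL [478.  47.  30.]
BR [ 431. -310.   30.]
hole L row1 [599. -12. 115.]
hole [526.   2.  60.]
bar [ 586. -240.  175.]
dropper [763.  64. 100.]
dropb [530. 363. 100.]
mortar [371. 423.  50.]
```

View pics/topc.png

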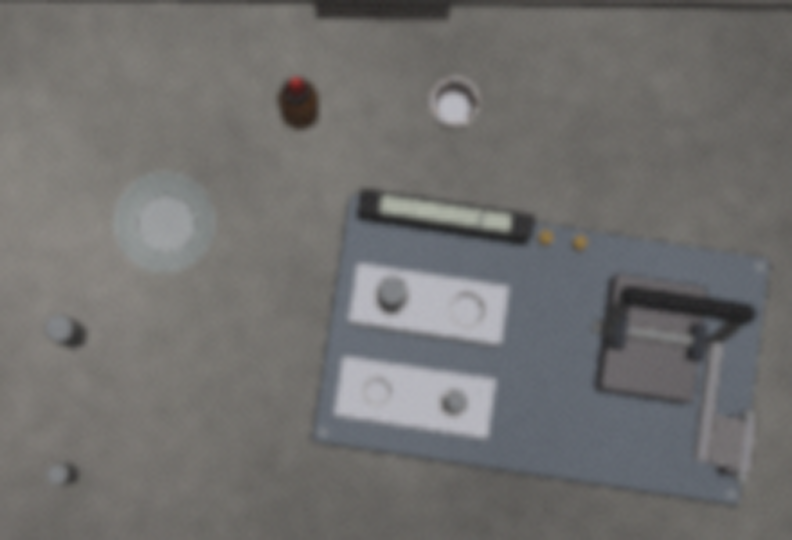

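View pics/scenec.png

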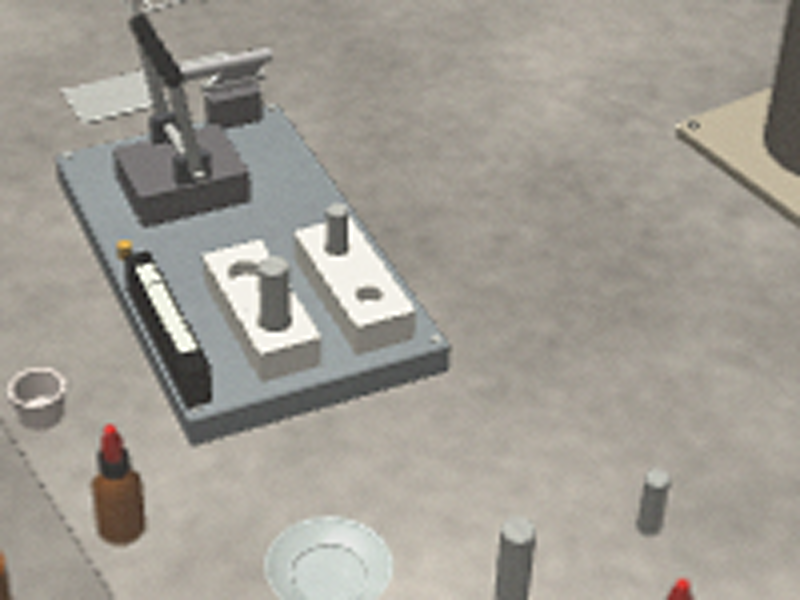

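```bash
cat >> h.py <<'E'
def go(x,y,z,yaw,roll=180,pitch=0):
    "print shift (cm, tool axes) and rotvec from current pose to target"
    T=pose(); G=R.from_euler('xyz',[roll,pitch,yaw],degrees=True).as_matrix()
    d=T[:3,:3].T@(np.array([x,y,z])-T[:3,3])/10
    rv=R.from_matrix(T[:3,:3].T@G).as_rotvec()
    print('shift cm',d.round(2),'rotvec',rv.round(3),'rows>=',int(np.ceil(np.linalg.norm(d)/5)),int(np.ceil(np.linalg.norm(rv)/.15)))
E
python3 -c "
from h import *
go(430,-250,330,81.7); go(540,-140,290,81.7)"
```

```text
shift cm [ 36.24 -25.91  -8.81] rotvec [-1.000e-03 -1.000e-03 -1.198e+00] rows>= 10 8
shift cm [ 49.44 -34.13  -4.8 ] rotvec [-1.000e-03 -1.000e-03 -1.198e+00] rows>= 13 8
```

```bash
python3 -m inch '[[[36,-26,-9],[0,0,-0.6],1],[[36,-26,-9],[0,0,-1.2],1],[[36,-26,-9],[0,0,-1.2],1],[[36,-26,-9],[0,0,-1.2],1],[[36,-26,-9],[0,0,-1.2],1],[[36,-26,-9],[0,0,-1.2],1],[[36,-26,-9],[0,0,-1.2],1],[[36,-26,-9],[0,0,-1.2],1],[[36,-26,-9],[0,0,-1.2],1],[[49.4,-34.1,-6],[0,0,-1.2],1],[[49.4,-34.1,-6],[0,0,-1.2],1],[[49.4,-34.1,-6],[0,0,-1.2],1],[[49.4,-34.1,-6],[0,0,-1.2],1],[[49.4,-34.1,-6],[0,0,-1.2],1],[[49.4,-34.1,-6],[0,0,-1.2],1],[[49.4,-34.1,-6],[0,0,-1.2],1]]' 40
python3 - <<'E'
from h import *
s=telemetry.sense(); print(s['qd'].round(1),s['time'])
im,c=snap('wrist','w1')
im,c=snap('top','t1')
E
```

```text
time: 1.75
tool_pos: [539.1, -142.0, 302.8]
tcp_rot: [180.0, 0.0, 81.7]
ft_force: [-0.5, -0.2, 0.1]
finger_gap: 85.7
[-0.5 -0.3  0.   0.2 -0.2  0.3] 1.75
```

View pics/w1.png

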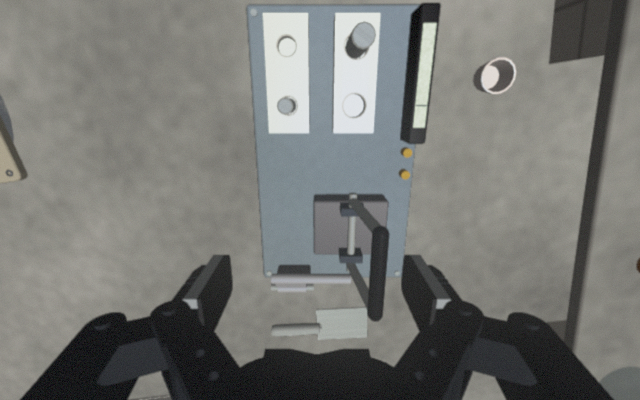

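The wrist view shows the tester almost square to the image. The carriers' four mouths are at (287,46) small empty, (286,105) small filled, (354,105) large empty and (362,35) large filled. The lever bar runs from (380,235) to (377,310), and the catch strut is at y≈280.

```bash
python3 -m inch '[[[5,0,3],[0,0,0],1],[[9,0,6],[0,0,0],1],[[9,0,6],[0,0,0],1],[[9,0,6],[0,0,0],1],[[9,0,6],[0,0,0],1]]'
python3 - <<'E'
from h import *
im,c=snap('wrist','w2')
E
```

```text
time: 2.35
tool_pos: [552.8, -52.9, 243.5]
tcp_rot: [179.9, 0.0, 81.8]
ft_force: [0.1, 0.1, -0.3]
finger_gap: 85.4
```

View pics/w2.png

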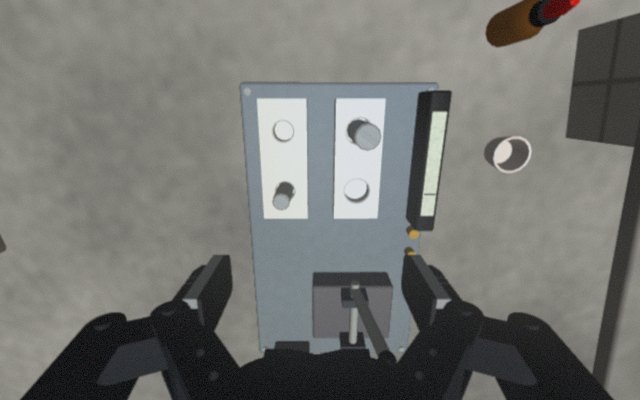

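```bash
python3 -c "
from h import *
go(515,180,240,81.7)"
```

```text
shift cm [22.53 -7.12  0.36] rotvec [0.002 0.001 0.001] rows>= 5 1
```

The second view shows the mouths again: (284,131) small empty, (357,189) large empty. The filled sockets are above and below them. I'll measure the bars and mouths.

```bash
python3 - <<'E'
from h import *
V=[]
for f in ['w1','w2']:
    im=cv2.imread(f'pics/{f}.png'); T=np.load(f'pics/{f}.npy'); c=cam('wrist',T)
    g=im.min(2); m=((g>165)).astype(np.uint8); 
    m[260:]=0; m=cv2.morphologyEx(m,cv2.MORPH_CLOSE,np.ones((3,3)))
    cs,_=cv2.findContours(m,cv2.RETR_EXTERNAL,cv2.CHAIN_APPROX_NONE)
    cs=sorted([k for k in cs if cv2.contourArea(k)>2500],key=lambda k:k[:,0,0].mean())
    row=[]
    for k in cs:
        b=cv2.minAreaRect(k); q=cv2.boxPoints(b); q=q[np.lexsort((q[:,0],q[:,1]>b[0][1]))]
        W=np.array([onz(c,p,60) for p in q]); cen=W.mean(0)
        e=W[0]+W[1]-W[2]-W[3]; 
        print(f,np.round(b[0],1),np.round(b[1],1),'cen z60',cen.round(1),'len',np.linalg.norm(W[0]-W[2]).round(1),'wid',np.linalg.norm(W[0]-W[1]).round(1),'ydir',np.degrees(np.arctan2(-e[0],e[1])).round(2))
        row.append((ray(c,b[0]),b[0]))
    V.append(row)
for i in range(min(len(V[0]),len(V[1]))):
    x,r=tri([V[0][i][0],V[1][i][0]]); print('tri',x.round(1),np.round(r,2))
E
for f in w1 w2; do python3 -c "
from h import *
crop('$f','${f}c',235,0 if '$f'=='w1' else 75,445,145 if '$f'=='w1' else 220,3.8)"; done
```

```text
w1 [285.   72.5] [121.  46.] cen z60 [519.  -28.3  60. ] len 131.0 wid 50.8 ydir -10.15
w1 [356.1  72.5] [ 45.2 122.1] cen z60 [601.6 -40.3  60. ] len 131.9 wid 50.0 ydir -7.37
w2 [282.1 158. ] [120.6  49.2] cen z60 [519.8 -28.7  60. ] len 131.2 wid 49.7 ydir -9.54
w2 [358.8 158. ] [ 49.2 121.5] cen z60 [601.6 -40.5  60. ] len 131.8 wid 49.8 ydir -7.33
tri [520.1 -24.5  59.9] [0.4 0.4]
tri [602.1 -36.3  60.1] [0.02 0.02]
```

View pics/w2c.png

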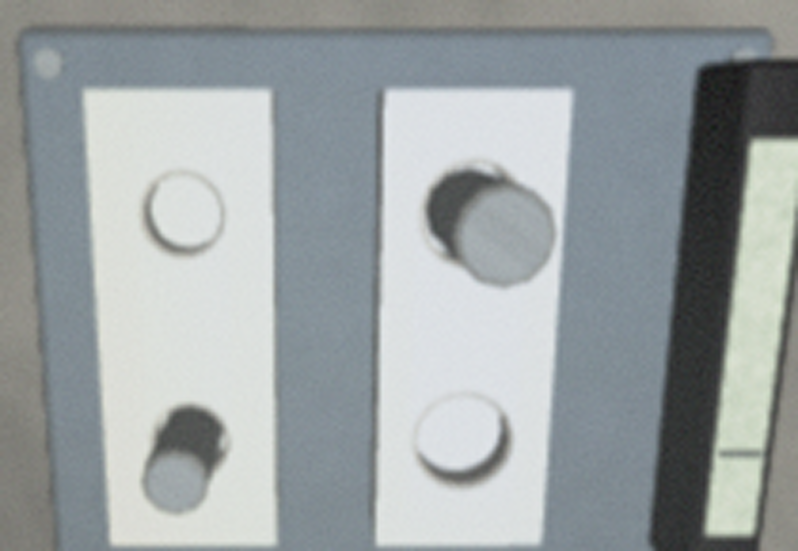

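View pics/w1c.png

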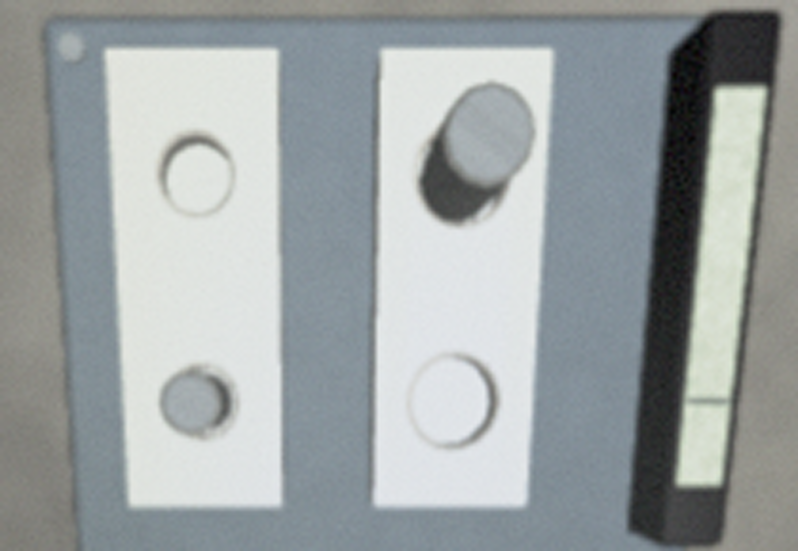

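```bash
cat >> h.py <<'E'
def quad(k):
    h=cv2.convexHull(k)
    for e in np.arange(1,15,.5):
        a=cv2.approxPolyDP(h,e,True)
        if len(a)==4: break
    a=a[:,0].astype(float); L=[]
    P=k[:,0].astype(float)
    for i in range(4):
        p,q=a[i],a[(i+1)%4]; d=(q-p)/np.linalg.norm(q-p); n=np.array([-d[1],d[0]])
        s=(P-p)@d/np.linalg.norm(q-p); sel=P[(abs((P-p)@n)<2.5)&(s>.08)&(s<.92)]
        vx,vy,x0,y0=cv2.fitLine(sel.astype(np.float32),cv2.DIST_HUBER,0,.01,.01).ravel(); L.append(np.cross([x0,y0,1],[x0+vx,y0+vy,1]))
    c=[np.cross(L[i-1],L[i]) for i in range(4)]; return np.array([v[:2]/v[2] for v in c])
E
python3 - <<'E'
from h import *
Q=[]
for f in ['w1','w2']:
    im=cv2.imread(f'pics/{f}.png'); T=np.load(f'pics/{f}.npy'); c=cam('wrist',T)
    m=(im.min(2)>165).astype(np.uint8); m[260:]=0
    cs,_=cv2.findContours(m,cv2.RETR_EXTERNAL,cv2.CHAIN_APPROX_NONE)
    cs=sorted([k for k in cs if cv2.contourArea(k)>2500],key=lambda k:k[:,0,0].mean())
    row=[]
    for k in cs:
        q=quad(k); o=np.argsort(q[:,1]); q=np.vstack([q[o[:2]][np.argsort(q[o[:2],0])],q[o[2:]][np.argsort(q[o[2:],0])]])
        W=np.array([onz(c,p,60) for p in q]); e=W[0]+W[1]-W[2]-W[3]
        print(f,W.mean(0).round(1),'len',np.linalg.norm(e)/2,'wid',np.linalg.norm(W[0]+W[2]-W[1]-W[3])/2,'yaw',np.degrees(np.arctan2(-e[0],e[1])).round(2))
        u=e/np.linalg.norm(e)*32.5
        print('   +y hole',(W.mean(0)+u).round(1),'-y hole',(W.mean(0)-u).round(1), proj(c,[W.mean(0)+u,W.mean(0)-u]).round(1).tolist())
        row.append((c,q))
    Q.append(row)
for i in range(2):
    X=np.array([tri([ray(Q[v][i][0],Q[v][i][1][j]) for v in (0,1)])[0] for j in range(4)]); print('tri',X.round(1).tolist(),X.mean(0).round(1))
E
```

```text
w1 [521.1 -28.6  60. ] len 130.83491862256324 wid 49.814028147355536 yaw -8.39
   +y hole [525.9   3.6  60. ] -y hole [516.4 -60.7  60. ] [[286.0, 45.3], [287.6, 105.2]]
w1 [600.7 -40.1  60. ] len 130.87329991270536 wid 49.35570767020995 yaw -8.17
   +y hole [605.3  -7.9  60. ] -y hole [596.1 -72.3  60. ] [[356.4, 45.3], [354.1, 105.2]]
w2 [521.2 -28.8  60. ] len 130.38397352205536 wid 49.53923134363439 yaw -8.09
   +y hole [525.7   3.3  60. ] -y hole [516.6 -61.   60. ] [[282.3, 131.1], [284.5, 190.7]]
w2 [600.6 -40.3  60. ] len 130.46671943761456 wid 49.367583400050904 yaw -8.31
   +y hole [605.3  -8.1  60. ] -y hole [595.9 -72.5  60. ] [[359.2, 131.1], [356.4, 190.7]]
tri [[506.0, 39.2, 61.8], [555.3, 32.1, 62.1], [487.4, -89.8, 60.0], [536.2, -96.9, 60.1]] [521.2 -28.9  61. ]
tri [[585.4, 27.8, 61.9], [634.1, 20.8, 61.7], [566.9, -101.3, 60.1], [615.7, -108.4, 60.0]] [600.5 -40.3  60.9]
```

Both views agree: the small empty mouth is at (525.8, 3.5) and the large empty one at (596.0, −72.4). The height triangulates to about 61 mm, the bar measures 130×50 mm and the tester yaw is −8.2°. Next, the slugs.

```bash
python3 -m inch '[[[5,-2,0],[0,0,0],1],[[10,-4,0],[0,0,0],1],[[15,-6,0],[0,0,0],1],[[19,-7,0],[0,0,0],1],[[19,-7,0],[0,0,0],1],[[19,-7,0],[0,0,0],1]]'
python3 - <<'E'
from h import *
im,c=snap('wrist','w3')
E
python3 -m inch '[[[5,0,5],[0,0,0],1],[[6,0,6],[0,0,0],1],[[6,0,6],[0,0,0],1],[[6,0,6],[0,0,0],1],[[6,0,6],[0,0,0],1]]'
python3 - <<'E'
from h import *
im,c=snap('wrist','w4')
a=cv2.imread('pics/w3.png');b=cv2.imread('pics/w4.png')
cv2.imwrite('pics/w34.png',np.vstack([a[:270],b[:270]]))
E
```

```text
time: 3.0
tool_pos: [511.0, 146.5, 243.7]
tcp_rot: [179.9, -0.0, 81.9]
ft_force: [0.1, -0.6, 0.8]
finger_gap: 85.4
time: 3.55
tool_pos: [520.2, 204.1, 183.8]
tcp_rot: [179.9, -0.0, 81.7]
ft_force: [-0.8, -0.1, 0.5]
finger_gap: 85.6
```

View pics/w34.png

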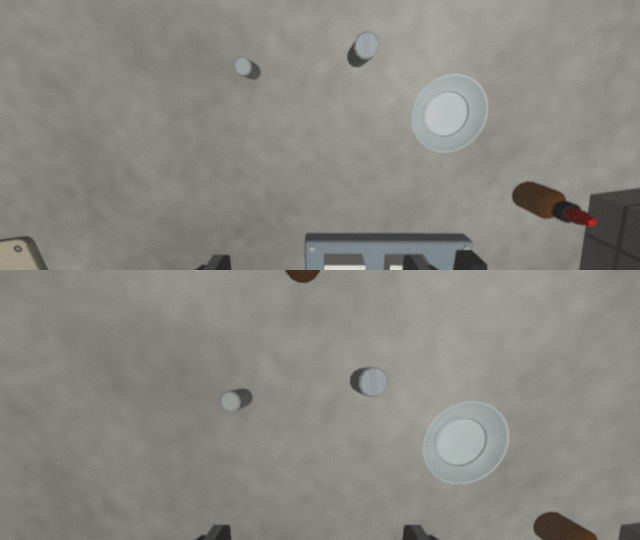

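The tops are at (243,66) small and (367,42) large in the first view, and (232,131) and (373,112) in the second. I'll refine these by thresholding the bright top discs.

```bash
python3 - <<'E'
from h import *
res={}
for f,pts in [('w3',{'s':(243,66),'l':(368,42)}),('w4',{'s':(231,131),'l':(373,111)})]:
    im=cv2.imread(f'pics/{f}.png'); T=np.load(f'pics/{f}.npy'); c=cam('wrist',T)
    for n,(u,v) in pts.items():
        z={'s':54,'l':70}[n]; d0={'s':18,'l':24}[n]
        w=im[v-22:v+23,u-22:u+23]; g=cv2.resize(w[:,:,0].astype(np.float32),None,fx=4,fy=4,interpolation=cv2.INTER_CUBIC)
        lo=np.median(w[:,:,0]); hi=np.percentile(w[20:25,20:25,0],50); th=(lo+hi)/2
        m=(g>th).astype(np.uint8)
        cs,_=cv2.findContours(m,cv2.RETR_EXTERNAL,cv2.CHAIN_APPROX_NONE); k=max(cs,key=cv2.contourArea)
        (cx,cy),ax,an=cv2.fitEllipse(k); uv=((cx+.5)/4-.5+u-22,(cy+.5)/4-.5+v-22)
        X=onz(c,uv,z); depth=np.linalg.norm(X-c[2][:3,3])
        print(f,n,'th',lo,hi,'uv',np.round(uv,1),'ax px',np.round(np.array(ax)/4,1),'expected~',round(d0*c[0][0,0]/depth,1),'X',X.round(1)); res.setdefault(n,[]).append(ray(c,uv))
        cv2.imwrite(f'pics/{f}{n}.png',cv2.drawContours(cv2.resize(w,None,fx=4,fy=4,interpolation=cv2.INTER_CUBIC),[k],-1,(0,0,255),1))
for n in res: x,r=tri(res[n]); print(n,x.round(1),np.round(r,2))
cv2.imwrite('pics/slugs.png',np.hstack([cv2.imread(f'pics/{a}.png') for a in ['w3s','w3l','w4s','w4l']]))
E
```

```text
w3 s th 129.0 159.0 uv [242.1  65.7] ax px [14.  16.1] expected~ 16.0 X [454.7 270.8  54. ]
w3 l th 148.0 164.0 uv [366.7  44.5] ax px [20.9 23.6] expected~ 22.5 X [576.7 270.   70. ]
w4 s th 124.0 151.0 uv [229.7 131.4] ax px [16.1 17.8] expected~ 19.4 X [454.6 270.6  54. ]
w4 l th 142.0 157.0 uv [373.5 111.8] ax px [24.5 26. ] expected~ 28.2 X [576.7 269.8  70. ]
s [454.9 270.6  55. ] [0.01 0.01]
l [576.5 269.9  71. ] [0.03 0.03]
```

View pics/slugs.png

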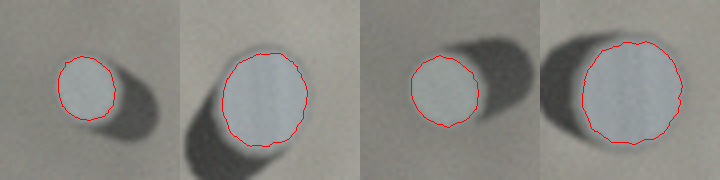

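Slug positions are consistent: the tops triangulate to 71 and 55 mm against 70 and 54 expected. Large slug first.

```bash
python3 -c "
from h import *
go(576.7,269.9,120,81.7);go(576.7,269.9,42,81.7)"
```

```text
shift cm [7.3  4.61 6.43] rotvec [ 0.003 -0.001 -0.   ] rows>= 3 1
shift cm [ 7.3   4.59 14.23] rotvec [ 0.003 -0.001 -0.   ] rows>= 4 1
```

```bash
python3 -m inch '[[[4,2.5,2],[0,0,0],1],[[7.3,4.6,5],[0,0,0],1],[[7.3,4.6,6.4],[0,0,0],1],[[7.3,4.6,6.4],[0,0,0],1],[[7.3,4.6,6.4],[0,0,0],1],[[7.3,4.6,9],[0,0,0],1],[[7.3,4.6,11.5],[0,0,0],1],[[7.3,4.6,13.5],[0,0,0],1],[[7.3,4.6,14.2],[0,0,0],1],[[7.3,4.6,14.2],[0,0,0],1],[[7.3,4.6,14.2],[0,0,0],1]]' 40
python3 - <<'E'
from h import *
im,c=snap('wrist','w5')
E
```

```text
time: 4.7
tool_pos: [576.3, 271.6, 42.9]
tcp_rot: [179.8, -0.1, 81.8]
ft_force: [-0.2, 0.2, 0.6]
finger_gap: 85.5
```

View pics/w5.png

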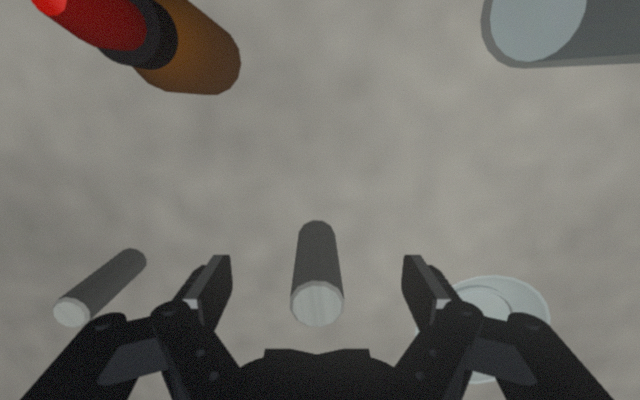

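The slug sits at u≈317, midway between the pads (230 and 404), so it is centred. Closing.

```bash
python3 -m inch '[[[0,0,0],[0,0,0],0.5],[[0,0,0],[0,0,0],0.1],[[0,0,0],[0,0,0],0.1],[[0,0,0],[0,0,0],0.1],[[0,0,0],[0,0,0],0.1],[[0,0,0],[0,0,0],0.1],[[0,0,0],[0,0,0],0.1],[[0,0,0],[0,0,0],0.1]]' 60
python3 - <<'E'
from h import *
im,c=snap('wrist','w6')
T=pose(); print(telemetry.sense()['finger_gap'])
E
```

```text
time: 5.55
tool_pos: [574.9, 271.5, 40.5]
tcp_rot: [180.0, -0.0, 81.8]
ft_force: [-1.6, 0.6, 4.8]
finger_gap: 22.5
22.82345667563249
```

View pics/w6.png

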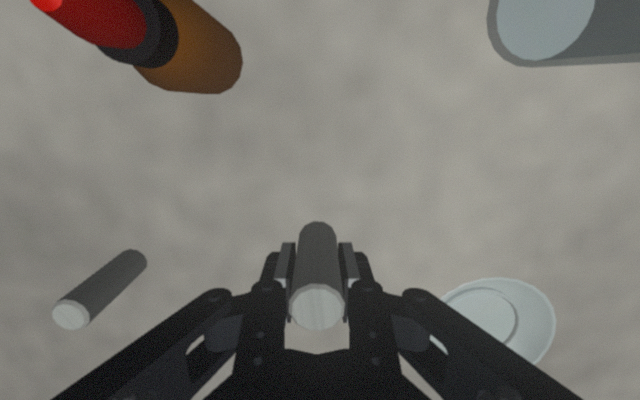

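Gripped: the gap reads 22.5 mm on a 24 mm slug. The telemetry carries about 1 mm of noise, so I'll keep the commanded pose by dead reckoning and compare the two.

```bash
cat > log.py <<'E'
# net shift (cm) and turn of every call, typed after each move
M=[((49.4,-34.1,-6),(0,0,-1.2)),((9,0,6),(0,0,0)),((19,-7,0),(0,0,0)),((6,0,6),(0,0,0)),((7.3,4.6,14.2),(0,0,0))]
E
cat >> h.py <<'E'
def cmd(n=None):
    from log import M
    T=np.eye(4);T[:3,:3]=R.from_euler('xyz',[180,0,13.052],degrees=True).as_matrix();T[:3,3]=[135.521,-584.499,242.292]
    for s,r in M[:n]:
        D=np.eye(4);D[:3,:3]=R.from_rotvec(r).as_matrix();D[:3,3]=np.array(s)*10;T=T@D
    return T
def goc(x,y,z,yaw=None,roll=180,pitch=0):
    T=cmd(); d=T[:3,:3].T@(np.array([x,y,z])-T[:3,3])/10
    print('cmd now',T[:3,3].round(1),'meas',telemetry.sense()['tool_pos'].round(1),'shift cm',d.round(2))
E
python3 - <<'E'
from h import *
for n in range(6): print(n,cmd(n)[:3,3].round(1))
print(R.from_matrix(cmd()[:3,:3]).as_euler('xyz',degrees=True))
goc(0,0,0)
E
```

```text
0 [ 135.5 -584.5  242.3]
1 [ 539.7 -140.7  302.3]
2 [552.6 -51.7 242.3]
3 [510.4 146.4 242.3]
4 [518.9 205.8 182.3]
5 [574.9 271.5  40.3]
[-180.            0.           81.80693542]
cmd now [574.9 271.5  40.3] meas [574.9 271.5  40.5] shift cm [-35.06 -53.03   4.03]
```

```bash
python3 - <<'E'
from h import *
hole={}
for f,n in [('w1',1),('w2',2)]:
    im=cv2.imread(f'pics/{f}.png'); c=cam('wrist',cmd(n))
    m=(im.min(2)>165).astype(np.uint8); m[260:]=0
    cs,_=cv2.findContours(m,cv2.RETR_EXTERNAL,cv2.CHAIN_APPROX_NONE)
    cs=sorted([k for k in cs if cv2.contourArea(k)>2500],key=lambda k:k[:,0,0].mean())
    for i,k in enumerate(cs):
        W=np.array([onz(c,p,60) for p in quad(k)]); W=W[np.argsort(W[:,1])]; e=W[2]+W[3]-W[0]-W[1]; u=e/np.linalg.norm(e)*32.5
        print(f,'+y',(W.mean(0)+u).round(1),'-y',(W.mean(0)-u).round(1),np.degrees(np.arctan2(-e[0],e[1])).round(2))
for n,a,b in [('s',(242.1,65.7),(229.7,131.4)),('l',(366.7,44.5),(373.5,111.8))]:
    ca,cb=cam('wrist',cmd(3)),cam('wrist',cmd(4)); z={'s':54,'l':70}[n]
    print(n,onz(ca,a,z).round(1),onz(cb,b,z).round(1),tri([ray(ca,a),ray(cb,b)])[0].round(1))
# slug gripped / before grip
c=cam('wrist',cmd(5)); print('pre',onz(c,(317.5,304),70).round(1),'post',onz(c,(318,306.5),70).round(1), 'cmd tcp',cmd()[:3,3].round(1))
E
```

```text
w1 +y [526.2   4.9  60. ] -y [516.8 -59.4  60. ] -8.3
w1 +y [605.6  -6.5  60. ] -y [596.5 -70.8  60. ] -8.08
w2 +y [525.4   4.9  60. ] -y [516.3 -59.5  60. ] -8.05
w2 +y [604.7  -6.5  60. ] -y [595.3 -70.8  60. ] -8.28
s [454.1 270.5  54. ] [453.3 272.2  54. ] [452.2 271.6  48.3]
l [575.6 269.6  70. ] [574.7 271.7  70. ] [577.  271.1  59.3]
pre [575.7 272.1  70. ] post [575.8 270.9  70. ] cmd tcp [574.9 271.5  40.3]
```

```bash
python3 -c "
from h import *
goc(570,-110,240)"
```

```text
cmd now [574.9 271.5  40.3] meas [574.9 271.5  40.5] shift cm [-37.83   4.96 -19.97]
```

```bash
python3 -m inch '[[[0,0,-1],[0,0,0],0.1],[[0,0,-3],[0,0,0],0.1],[[0,0,-7],[0,0,0],0.1],[[0,0,-11],[0,0,0],0.1],[[-2,0,-15],[0,0,0],0.1],[[-6,1,-18],[0,0,0],0.1],[[-10,2,-20],[0,0,0],0.1],[[-14,3,-20],[0,0,0],0.1],[[-18,4,-20],[0,0,0],0.1],[[-22,5,-20],[0,0,0],0.1],[[-26,5,-20],[0,0,0],0.1],[[-30,5,-20],[0,0,0],0.1],[[-33,5,-20],[0,0,0],0.1],[[-36,5,-20],[0,0,0],0.1],[[-38,5,-20],[0,0,0],0.1],[[-38,5,-20],[0,0,0],0.1],[[-38,5,-20],[0,0,0],0.1],[[-38,5,-20],[0,0,0],0.1],[[-38,5,-20],[0,0,0],0.1],[[-38,5,-20],[0,0,0],0.1]]'
sed -i 's/\]$/,((-38,5,-20),(0,0,0))]/' log.py
python3 - <<'E'
from h import *
ss=[telemetry.sense()['tool_pos'] for _ in range(3)]; print(np.round(ss,1))
im,c=snap('wrist','w7'); print(telemetry.sense()['tool_pos'].round(1),cmd()[:3,3].round(1))
im,c=snap('wrist','w8'); print(telemetry.sense()['tool_pos'].round(1),telemetry.sense()['finger_gap'])
c=cam('wrist',cmd())
for f in ['w7','w8']:
    im=cv2.imread(f'pics/{f}.png')
    m=(im.min(2)>165).astype(np.uint8); m[260:]=0
    cs,_=cv2.findContours(m,cv2.RETR_EXTERNAL,cv2.CHAIN_APPROX_NONE)
    cs=sorted([k for k in cs if cv2.contourArea(k)>2500],key=lambda k:k[:,0,0].mean())
    for i,k in enumerate(cs):
        W=np.array([onz(c,p,60) for p in quad(k)]); W=W[np.argsort(W[:,1])]; e=W[2]+W[3]-W[0]-W[1]; u=e/np.linalg.norm(e)*32.5
        print(f,'+y',(W.mean(0)+u).round(1),'-y',(W.mean(0)-u).round(1),np.degrees(np.arctan2(-e[0],e[1])).round(2),np.linalg.norm(e)/2)
E
```

```text
time: 7.6
tool_pos: [570.3, -110.9, 240.3]
tcp_rot: [-180.0, -0.0, 81.9]
ft_force: [-0.3, -0.0, -3.0]
finger_gap: 22.5
[[ 570.3 -110.9  240.3]
 [ 570.3 -110.9  240.3]
 [ 570.3 -110.9  240.3]]
[ 570.3 -111.1  240.3] [ 570.2 -111.8  240.3]
[ 570.3 -111.2  240.3] 22.82004953292492
w7 +y [525.6   2.4  60. ] -y [516.2 -61.9  60. ] -8.25 130.73348621469856
w7 +y [605.2  -9.   60. ] -y [595.7 -73.3  60. ] -8.37 130.56218215888154
w8 +y [525.7   3.   60. ] -y [516.3 -61.3  60. ] -8.27 129.63076422862866
w8 +y [605.2  -8.9  60. ] -y [595.7 -73.2  60. ] -8.37 130.8194487464635
```

View pics/w7.png

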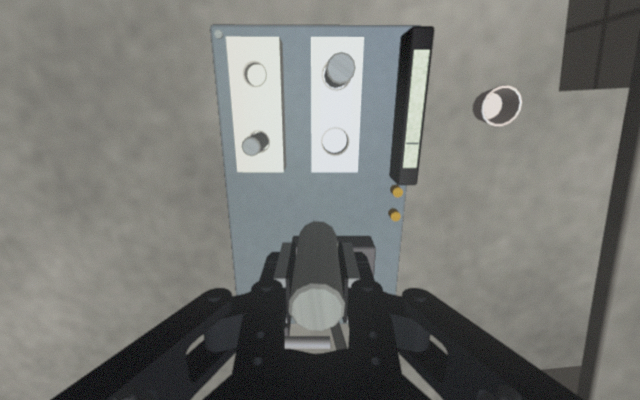

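```bash
python3 - <<'E'
from h import *
im=cv2.imread('pics/w7.png'); g=im[:,:,0]
w=g[270:340,275:360]
print(g[306,284:352].tolist()); print(g[262:336,317].tolist())
cv2.imwrite('pics/w7s.png',cv2.resize(im[270:340,270:365],None,fx=7,fy=7,interpolation=cv2.INTER_CUBIC))
E
```

```text
[41, 40, 50, 63, 78, 103, 115, 122, 141, 154, 162, 163, 163, 162, 159, 161, 157, 161, 162, 162, 160, 163, 163, 160, 156, 161, 156, 156, 152, 156, 156, 160, 158, 161, 159, 160, 151, 156, 160, 163, 163, 160, 165, 166, 165, 165, 165, 162, 160, 161, 159, 159, 161, 161, 162, 162, 162, 155, 147, 134, 110, 79, 63, 52, 41, 38, 37, 39]
[68, 69, 68, 68, 70, 73, 70, 70, 67, 71, 68, 66, 67, 70, 67, 67, 68, 69, 70, 70, 76, 91, 113, 124, 129, 124, 131, 148, 159, 157, 160, 160, 157, 161, 156, 160, 158, 157, 159, 162, 158, 160, 161, 161, 161, 157, 160, 163, 164, 163, 159, 160, 160, 160, 161, 156, 161, 160, 159, 155, 162, 158, 161, 159, 155, 159, 160, 153, 140, 129, 127, 128, 128, 113]
```

View pics/w7s.png

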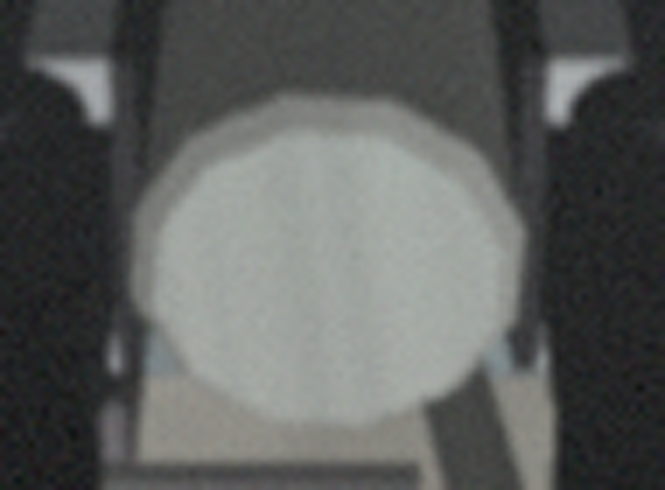

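```bash
python3 - <<'E'
from h import *
m=viewer.camera_model('wrist'); K=np.array([[m['fx'],0,m['cx']],[0,m['fy'],m['cy']],[0,0,1]])
c=(K,np.array(m['dist']),np.array(m['mount']))
for uv in [(316.7,309.2),(292,309.2),(342,309.2),(317,288.3),(317,330.4)]:
    print(uv,onz(c,uv,-29.6).round(2))
goc(595.6,-72.5,125); goc(595.6,-72.5,85.5)
E
```

```text
(316.7, 309.2) [ -1.87   0.46 -29.6 ]
(292, 309.2) [ -1.87  -9.81 -29.6 ]
(342, 309.2) [ -1.87  10.99 -29.6 ]
(317, 288.3) [  8.25   0.57 -29.6 ]
(317, 330.4) [-12.68   0.6  -29.6 ]
cmd now [ 570.2 -111.8  240.3] meas [ 570.3 -111.2  240.3] shift cm [ 4.25  1.96 11.53]
cmd now [ 570.2 -111.8  240.3] meas [ 570.3 -111.2  240.3] shift cm [ 4.25  1.96 15.48]
```

```bash
python3 -m inch '[[[2.5,1,4],[0,0,0],0.1],[[4.4,1.9,8],[0,0,0],0.1],[[4.4,1.9,11],[0,0,0],0.1],[[4.4,1.9,12.5],[0,0,0],0.1],[[4.4,1.9,13],[0,0,0],0.1],[[4.4,1.9,13],[0,0,0],0.1],[[4.4,1.9,13],[0,0,0],0.1],[[4.4,1.9,13],[0,0,0],0.1]]'
sed -i 's/\]$/,((4.4,1.9,13),(0,0,0))]/' log.py
python3 - <<'E'
from h import *
im,c=snap('wrist','w9'); snap('scene','s9'); crop('s9','s9c',230,130,400,260,4.5)
goc(595.7,-70.7,85.5); print(cmd()[:3,:3].T@(np.array([595.7,-70.7,85.5])-telemetry.sense()['tool_pos']))
E
```

```text
time: 8.5
tool_pos: [596.7, -71.6, 112.6]
tcp_rot: [179.8, 0.0, 81.8]
ft_force: [-0.4, -0.5, -3.7]
finger_gap: 22.8
cmd now [595.3 -70.9 110.3] meas [596.2 -71.3 112. ] shift cm [0.03 0.04 2.48]
[ 0.55788118 -0.61594302 26.50170684]
```

View pics/w9.png

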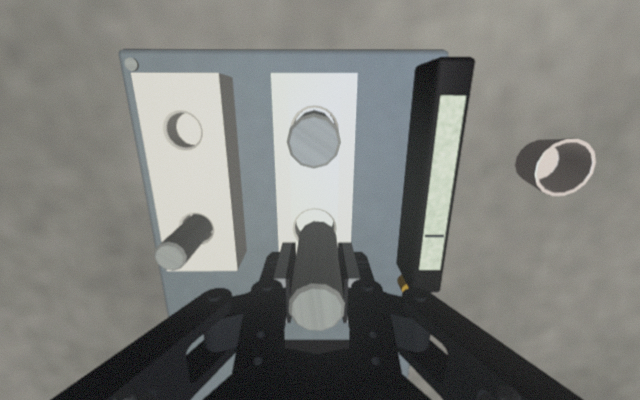

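View pics/s9c.png

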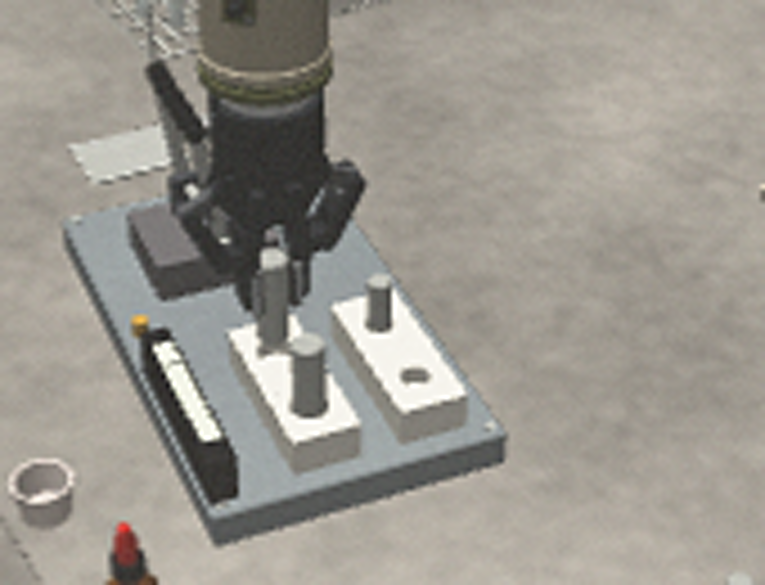

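```bash
python3 -m inch '[[[0,0,0.5],[0,0,0],0.1],[[0,0,0.5],[0,0,0],0.1],[[0,0,0.5],[0,0,0],0.1],[[0,0,0.5],[0,0,0],0.1],[[0,0,0.5],[0,0,0],0.1]]'
sed -i 's/\]$/,((0,0,0.5),(0,0,0))]/' log.py
python3 - <<'E'
from h import *
im,c=snap('wrist','w10'); crop('w10','w10c',265,190,365,340,5)
print(telemetry.sense()['tool_pos'],cmd()[:3,3])
E
```

```text
time: 9.1
tool_pos: [595.3, -70.9, 105.3]
tcp_rot: [-180.0, -0.0, 81.8]
ft_force: [0.8, -0.6, -3.2]
finger_gap: 22.6
[595.33928645 -70.95777276 105.36927461] [595.26284105 -70.94475072 105.292     ]
```

View pics/w10c.png

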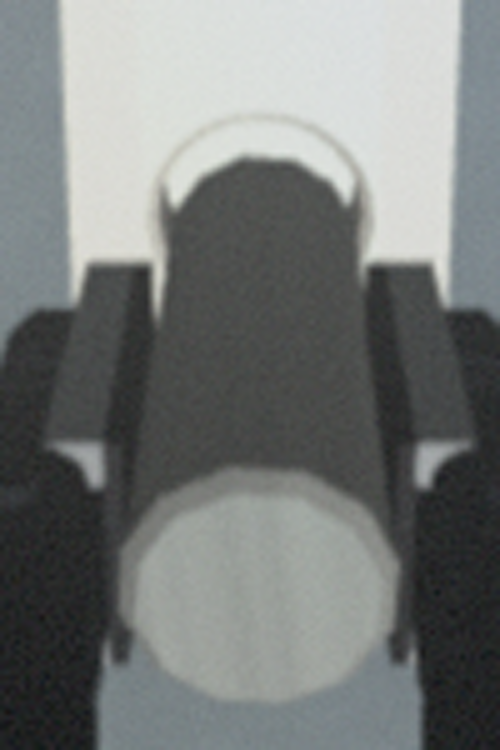

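Settled, the mouth (u 155–370 in the crop) and the slug (165–362) are concentric. Descending.

```bash
python3 -m inch '[[[0,0,0.3],[0,0,0],0.1],[[0,0,0.6],[0,0,0],0.1],[[0,0,0.8],[0,0,0],0.1],[[0,0,0.9],[0,0,0],0.1],[[0,0,1],[0,0,0],0.1],[[0,0,1.1],[0,0,0],0.1],[[0,0,1.2],[0,0,0],0.1],[[0,0,1.2],[0,0,0],0.1],[[0,0,1.2],[0,0,0],0.1]]'
sed -i 's/\]$/,((0,0,1.2),(0,0,0))]/' log.py
```

```text
time: 10.05
tool_pos: [595.3, -70.9, 93.3]
tcp_rot: [180.0, 0.0, 81.8]
ft_force: [-0.6, -1.2, -3.6]
finger_gap: 23.0
```

```bash
python3 -m inch '[[[0,0,0.2],[0,0,0],0.1],[[0,0,0.4],[0,0,0],0.1],[[0,0,0.55],[0,0,0],0.1],[[0,0,0.7],[0,0,0],0.1],[[0,0,0.75],[0,0,0],0.1],[[0,0,0.75],[0,0,0],0.1],[[0,0,0.75],[0,0,0],0.1]]'
sed -i 's/\]$/,((0,0,0.75),(0,0,0))]/' log.py
```

```text
time: 10.75
tool_pos: [595.3, -71.0, 85.8]
tcp_rot: [180.0, 0.0, 81.8]
ft_force: [0.6, -0.6, -3.1]
finger_gap: 22.7
```

```bash
python3 -m inch '[[[0,0,0],[0,0,0],0.35],[[0,0,0],[0,0,0],0.5],[[0,0,0],[0,0,0],0.5],[[0,0,0],[0,0,0],0.5],[[0,0,0],[0,0,0],0.5],[[0,0,-1],[0,0,0],0.5],[[0,0,-4],[0,0,0],0.5],[[0,0,-8],[0,0,0],0.5],[[0,0,-12],[0,0,0],0.5],[[0,0,-12],[0,0,0],0.5],[[0,0,-12],[0,0,0],0.5]]'
sed -i 's/\]$/,((0,0,-12),(0,0,0))]/' log.py
python3 - <<'E'
from h import *
im,c=snap('wrist','w11'); snap('scene','s11'); crop('s11','s11c',230,130,400,260,4)
print(telemetry.sense()['tool_pos'].round(1))
go(454.7,272.3,200,81.8);go(454.7,272.3,32,81.8)
E
```

```text
time: 11.85
tool_pos: [596.4, -71.2, 208.3]
tcp_rot: [179.8, 0.0, 81.8]
ft_force: [-0.8, -0.1, -0.1]
finger_gap: 42.6
[594.7 -70.8 205. ]
shift cm [ 31.97 -18.75   0.53] rotvec [-0.001 -0.     0.   ] rows>= 8 1
shift cm [ 31.96 -18.72  17.33] rotvec [-0.001 -0.     0.   ] rows>= 9 1
```

View pics/w11.png

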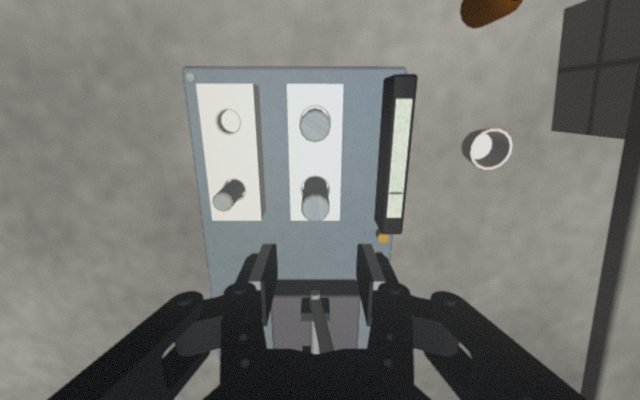

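View pics/s11c.png

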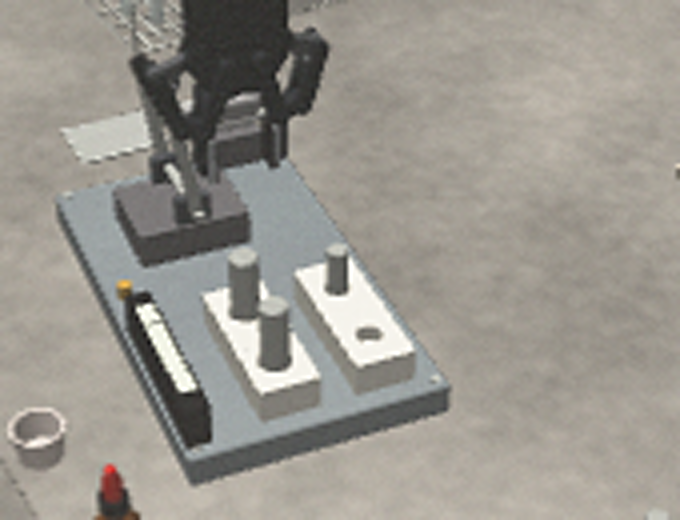

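The large slug stands in its socket at the same height as its seated neighbour. Now the small slug.

```bash
python3 -c "
from h import *
goc(454.9,270.7,205);goc(454.9,270.7,32)"
```

```text
cmd now [595.3 -70.9 205.8] meas [594.7 -70.8 205. ] shift cm [ 31.82 -18.76   0.08]
cmd now [595.3 -70.9 205.8] meas [594.7 -70.8 205. ] shift cm [ 31.82 -18.76  17.38]
```

```bash
python3 -m inch '[[[4,-2.4,0],[0,0,0],0.5],[[8,-4.7,0],[0,0,0],0.5],[[12,-7.1,0],[0,0,0],0.5],[[16,-9.4,0],[0,0,0],0.7],[[20,-11.8,0],[0,0,0],0.8],[[24,-14.2,0],[0,0,0],0.8],[[28,-16.5,0],[0,0,0],0.8],[[31.8,-18.8,2],[0,0,0],0.8],[[31.8,-18.8,6],[0,0,0],0.8],[[31.8,-18.8,9],[0,0,0],0.8],[[31.8,-18.8,10],[0,0,0],0.8],[[31.8,-18.8,10],[0,0,0],0.8],[[31.8,-18.8,10],[0,0,0],0.8],[[31.8,-18.8,13],[0,0,0],0.8],[[31.8,-18.8,16],[0,0,0],0.8],[[31.8,-18.8,17.4],[0,0,0],0.8],[[31.8,-18.8,17.4],[0,0,0],0.8],[[31.8,-18.8,17.4],[0,0,0],0.8],[[31.8,-18.8,17.4],[0,0,0],0.8]]'
sed -i 's/\]$/,((31.8,-18.8,17.4),(0,0,0))]/' log.py
python3 - <<'E'
from h import *
im,c=snap('wrist','w12')
print(telemetry.sense()['tool_pos'].round(1),cmd()[:3,3].round(1))
E
```

```text
time: 13.85
tool_pos: [456.1, 271.3, 33.9]
tcp_rot: [179.8, -0.1, 81.8]
ft_force: [-0.6, 0.1, 0.1]
finger_gap: 68.1
[456.  271.2  33.8] [454.5 270.6  31.8]
```

View pics/w12.png

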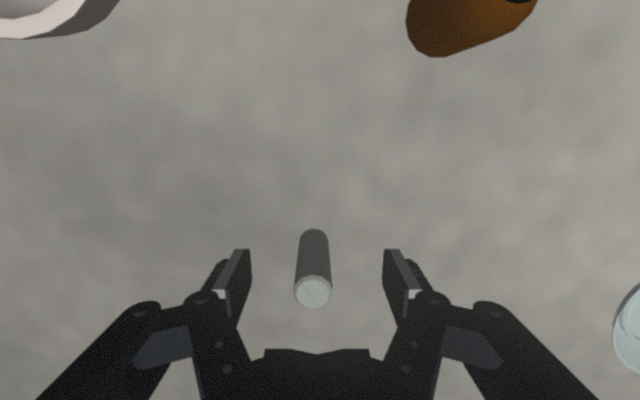

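The slug is at u≈313 between pads at 250 and 384, within 2 mm of centre. Closing.

```bash
python3 -m inch '[[[0,0,0],[0,0,0],0.6],[[0,0,0],[0,0,0],0.4],[[0,0,0],[0,0,0],0.05],[[0,0,0],[0,0,0],0.05],[[0,0,0],[0,0,0],0.05],[[0,0,0],[0,0,0],0.05],[[0,0,0],[0,0,0],0.05],[[0,0,0],[0,0,0],0.05],[[0,0,0],[0,0,0],0.05]]' 50
python3 - <<'E'
from h import *
im,c=snap('wrist','w13'); crop('w13','w13c',265,190,365,340,5)
print(telemetry.sense()['tool_pos'].round(1),cmd()[:3,3].round(1))
goc(532,-40,200)
E
```

```text
time: 14.8
tool_pos: [454.7, 270.7, 32.1]
tcp_rot: [180.0, -0.0, 81.8]
ft_force: [-1.6, -0.7, 4.6]
finger_gap: 16.6
[454.7 270.7  32.2] [454.5 270.6  31.8]
cmd now [454.5 270.6  31.8] meas [454.7 270.7  32.2] shift cm [-29.64  12.1  -16.82]
```

View pics/w13c.png

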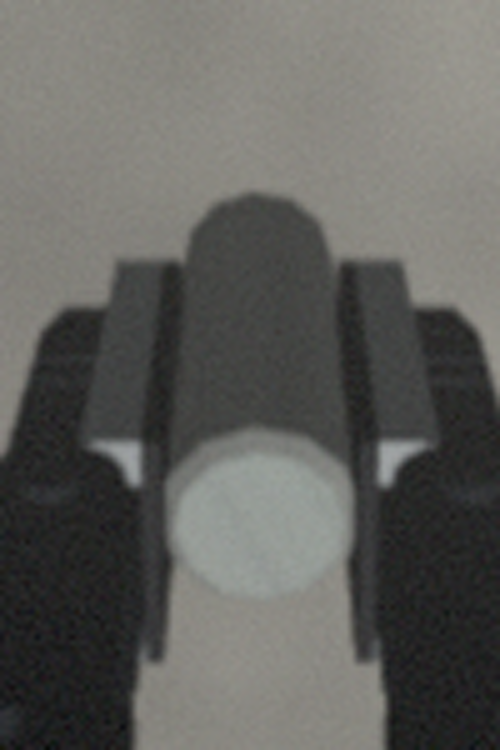

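```bash
python3 - <<'E'
from h import *
m=viewer.camera_model('wrist'); K=np.array([[m['fx'],0,m['cx']],[0,m['fy'],m['cy']],[0,0,1]])
c=(K,np.array(m['dist']),np.array(m['mount']))
p=onz(c,(316.8,294.8),-21.9); print(p)
h=np.array([525.7,3.4,0])-cmd()[:3,:3]@np.array([p[0],p[1]*.6,0]); print(h)
goc(h[0],h[1],200);goc(h[0],h[1],97)
E
```

```text
[ -0.43188404   0.51954246 -21.9       ]
[ 5.25453004e+02  3.87189973e+00 -6.31291889e-17]
cmd now [454.5 270.6  31.8] meas [454.7 270.7  32.2] shift cm [-25.39  10.82 -16.82]
cmd now [454.5 270.6  31.8] meas [454.7 270.7  32.2] shift cm [-25.39  10.82  -6.52]
```

```bash
python3 -m inch '[[[0,0,-1],[0,0,0],0.05],[[0,0,-4],[0,0,0],0.05],[[0,0,-8],[0,0,0],0.05],[[-2,1,-12],[0,0,0],0.05],[[-5,2,-15],[0,0,0],0.05],[[-9,4,-15],[0,0,0],0.05],[[-13,6,-15],[0,0,0],0.05],[[-17,7.5,-15],[0,0,0],0.05],[[-21,9,-15],[0,0,0],0.05],[[-24,10.3,-15],[0,0,0],0.05],[[-25.4,10.8,-15],[0,0,0],0.05],[[-25.4,10.8,-13],[0,0,0],0.05],[[-25.4,10.8,-10],[0,0,0],0.05],[[-25.4,10.8,-8],[0,0,0],0.05],[[-25.4,10.8,-6.6],[0,0,0],0.05],[[-25.4,10.8,-6.6],[0,0,0],0.05],[[-25.4,10.8,-6.6],[0,0,0],0.05],[[-25.4,10.8,-6.6],[0,0,0],0.05],[[-25.4,10.8,-6.6],[0,0,0],0.05]]'
sed -i 's/\]$/,((-25.4,10.8,-6.6),(0,0,0))]/' log.py
python3 - <<'E'
from h import *
for i in range(2): viewer.snapshot('top')
im,c=snap('wrist','w14'); crop('w14','w14c',265,190,365,340,5)
print(telemetry.sense()['tool_pos'].round(1),cmd()[:3,3].round(1))
E
```

```text
time: 16.75
tool_pos: [526.2, 3.8, 99.3]
tcp_rot: [179.9, -0.0, 81.8]
ft_force: [-0.5, 0.5, -1.3]
finger_gap: 16.4
[525.7   3.8  98.6] [525.2   3.8  97.8]
```

View pics/w14c.png

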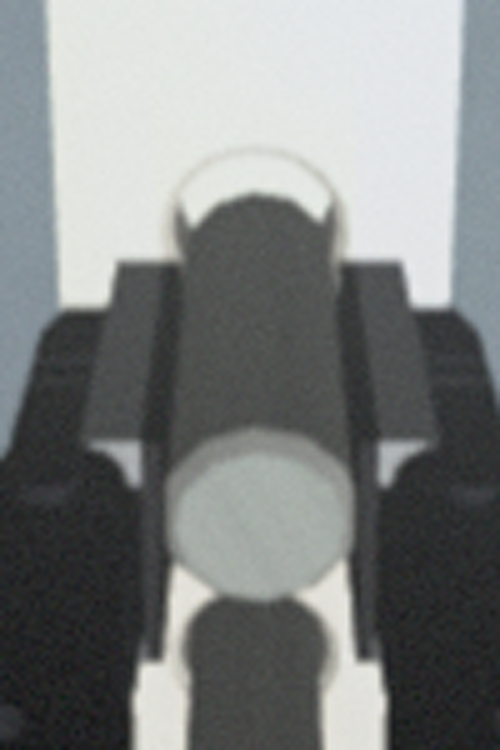

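Concentric again: the mouth spans 172–345 and the slug 185–333 in the crop. Lowering 20.5 mm to the floor.

```bash
python3 -m inch '[[[0,0,0.3],[0,0,0],0.05],[[0,0,0.6],[0,0,0],0.05],[[0,0,0.8],[0,0,0],0.05],[[0,0,0.9],[0,0,0],0.05],[[0,0,1],[0,0,0],0.05],[[0,0,1.1],[0,0,0],0.05],[[0,0,1.2],[0,0,0],0.05],[[0,0,1.2],[0,0,0],0.05],[[0,0,1.2],[0,0,0],0.05]]'
python3 -m inch '[[[0,0,0.2],[0,0,0],0.05],[[0,0,0.4],[0,0,0],0.05],[[0,0,0.6],[0,0,0],0.05],[[0,0,0.7],[0,0,0],0.05],[[0,0,0.8],[0,0,0],0.05],[[0,0,0.8],[0,0,0],0.05],[[0,0,0.8],[0,0,0],0.05]]'
sed -i 's/\]$/,((0,0,2),(0,0,0))]/' log.py
```

```text
time: 17.8
tool_pos: [525.2, 3.8, 85.8]
tcp_rot: [180.0, -0.0, 81.8]
ft_force: [-0.4, 0.4, -1.3]
finger_gap: 16.5
time: 18.5
tool_pos: [525.2, 3.8, 77.8]
tcp_rot: [-180.0, -0.0, 81.8]
ft_force: [0.1, -0.5, -1.3]
finger_gap: 16.4
```

```bash
python3 -m inch '[[[0,0,0],[0,0,0],0.3],[[0,0,0],[0,0,0],0.4],[[0,0,0],[0,0,0],0.4],[[0,0,0],[0,0,0],0.4],[[0,0,0],[0,0,0],0.4],[[0,0,-1],[0,0,0],0.4],[[0,0,-4],[0,0,0],0.4],[[0,0,-8],[0,0,0],0.4],[[0,0,-12],[0,0,0],0.4],[[0,0,-15],[0,0,0],0.4],[[-3,0,-15],[0,0,0],0.4],[[-6,0,-15],[0,0,0],0.4],[[-6,0,-15],[0,0,0],0.4],[[-6,0,-15],[0,0,0],0.4],[[-6,0,-15],[0,0,0],0.4]]'
sed -i 's/\]$/,((-6,0,-15),(0,0,0))]/' log.py
python3 - <<'E'
from h import *
im,c=snap('wrist','w15'); snap('scene','s15'); crop('s15','s15c',230,130,400,260,4)
print(telemetry.sense()['tool_pos'].round(1))
E
```

```text
time: 20.0
tool_pos: [516.7, -55.0, 228.0]
tcp_rot: [180.0, -0.0, 81.8]
ft_force: [0.1, 0.2, -1.1]
finger_gap: 34.4
[516.7 -54.8 227.8]
```

View pics/w15.png

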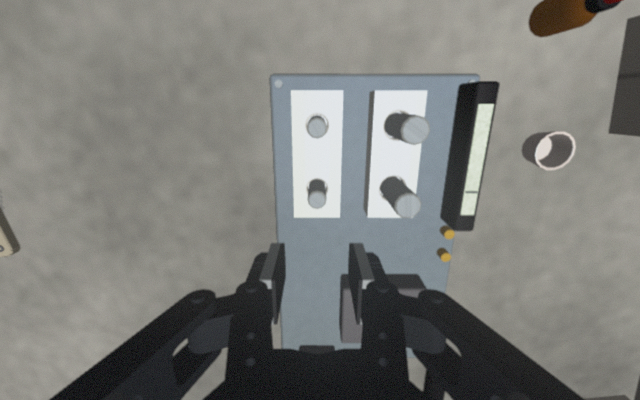

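View pics/s15c.png

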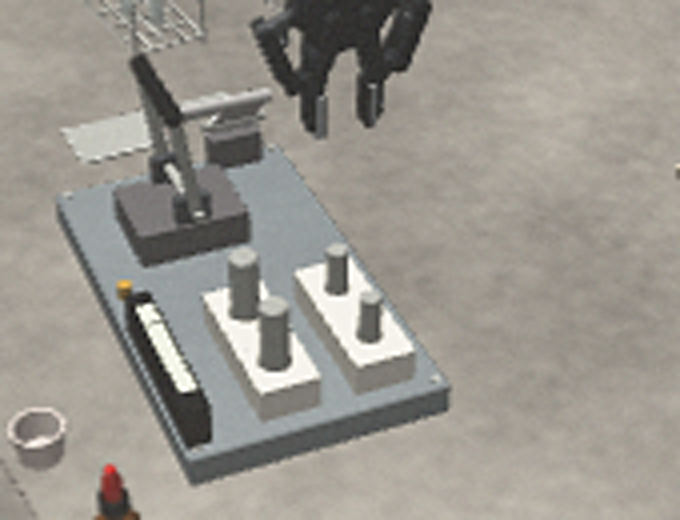

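All four specimens stand at matching heights. I'll check the placement numerically, then move to look at the lever and catch.

```bash
python3 - <<'E'
from h import *
c=cam('wrist',np.load('pics/w15.npy'))
print(onz(c,(317,126.5),99).round(1),'exp 525.7 3.4'); print(onz(c,(407,206),115).round(1),'exp 595.8 -72.5')
goc(520,-350,290)
E
```

```text
[526.2   4.8  99. ] exp 525.7 3.4
[595.2 -72.8 115. ] exp 595.8 -72.5
cmd now [516.6 -55.6 227.8] meas [516.7 -54.8 227.8] shift cm [-29.09   4.53  -6.22]
```

```bash
python3 -m inch '[[[0,0,-4],[0,0,0],0.2],[[-4,1,-6],[0,0,0],0],[[-8,2,-6],[0,0,0],0],[[-12,3,-6],[0,0,0],0],[[-16,4,-6],[0,0,0],0],[[-20,4.5,-6],[0,0,0],0],[[-24,4.5,-6],[0,0,0],0],[[-27,4.5,-6],[0,0,0],0],[[-29,4.5,-6],[0,0,0],0],[[-29,4.5,-6],[0,0,0],0],[[-29,4.5,-6],[0,0,0],0],[[-29,4.5,-6],[0,0,0],0],[[-29,4.5,-6],[0,0,0],0],[[-29,4.5,-6],[0,0,0],0]]'
sed -i 's/\]$/,((-29,4.5,-6),(0,0,0))]/' log.py
python3 - <<'E'
from h import *
im,c=snap('wrist','w16')
print(telemetry.sense()['tool_pos'].round(1),cmd()[:3,3].round(1))
E
python3 -m inch '[[[-3,0,2],[0,0,0],0],[[-6,0,4],[0,0,0],0],[[-6,0,4],[0,0,0],0],[[-6,0,4],[0,0,0],0],[[-6,0,4],[0,0,0],0],[[-6,0,4],[0,0,0],0]]'
sed -i 's/\]$/,((-6,0,4),(0,0,0))]/' log.py
python3 - <<'E'
from h import *
im,c=snap('wrist','w17')
print(telemetry.sense()['tool_pos'].round(1),cmd()[:3,3].round(1))
E
```

```text
time: 21.5
tool_pos: [520.3, -348.1, 288.1]
tcp_rot: [180.0, 0.0, 81.9]
ft_force: [0.5, 0.3, 0.6]
finger_gap: -0.2
[ 520.2 -348.2  288. ] [ 519.9 -349.   287.8]
time: 22.15
tool_pos: [512.1, -407.9, 249.2]
tcp_rot: [179.9, 0.1, 81.9]
ft_force: [-0.1, -0.8, 0.5]
finger_gap: 0.1
[ 512.1 -407.9  249.1] [ 511.3 -408.4  247.8]
```

View pics/w16.png

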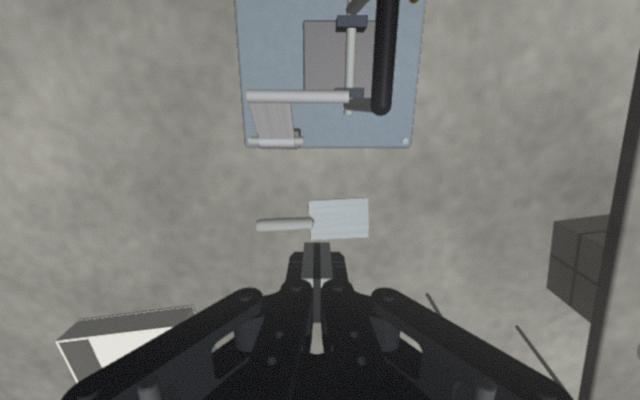

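View pics/w17.png

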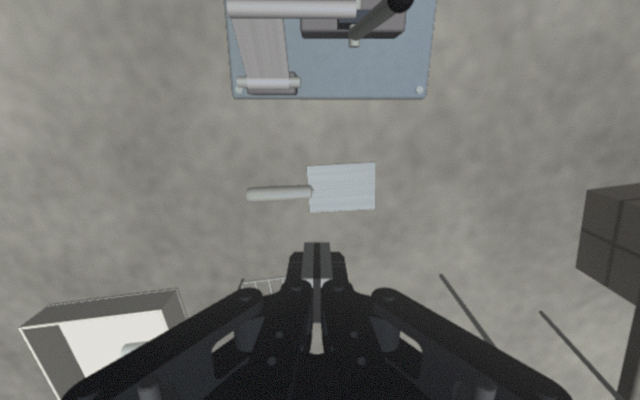

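The strut runs (248,97)→(348,97) in w16 and (229,9)→(357,7) in w17. The catch hinge is at y=142 and y=83, and the bar's −y end is at (381,107) and (401,2). Triangulating these.

```bash
python3 - <<'E'
from h import *
a,b=cam('wrist',np.load('pics/w16.npy')),cam('wrist',np.load('pics/w17.npy'))
o=cam('wrist',np.load('pics/w1.npy'))
D={'strut -x end':((248,97),(229,9)),'strut +x end':((348,97),(357,7)),'hinge -x':((247,142),(236,83)),'hinge +x':((302,142),(300,83)),'bar -y end':((381,106),(400,3)),'base corner +x-y':((410,147),(428,97)),'base -x-y':((247,147),(235,97))}
P={}
for n,(p,q) in D.items():
    x,r=tri([ray(a,p),ray(b,q)]); P[n]=x; print(n,x.round(1),np.round(r,1))
yaw=np.radians(-8.25); X=np.array([np.cos(yaw),np.sin(yaw),0]);Y=np.array([-np.sin(yaw),np.cos(yaw),0])
# tester origin estimate from base corners (110,-200),(-110,-200) & carriers
e=onz(a,(410.5,147),30);f=onz(a,(247,147.5),30); print('corners z30',e.round(1),f.round(1),np.linalg.norm(e-f))
O=(e+f)/2+200*Y; O[2]=0; print('origin',O.round(1))
for n,x in P.items(): print(n,'tester', ((x-O)@X).round(1),((x-O)@Y).round(1),x[2].round(1))
for n,h in [('sh1',(525.7,3.4,60)),('lh0',(595.8,-72.5,60))]: h=np.array(h); print(n,((h-O)@X).round(1),((h-O)@Y).round(1))
for n,t in [('lever_bar',(35,-100,179)),('catch_hinge',(-60,-185,75)),('catch_tip',(-60,-135,124))]: print(n,(O+t[0]*X+t[1]*Y+[0,0,t[2]]).round(1))
# bar in w1: ends
for uv in [(378.5,236),(376.5,311)]: w=onz(o,uv,179); print('w1 bar',w.round(1),((w-O)@X).round(1),((w-O)@Y).round(1))
E
```

```text
strut -x end [ 469.7 -255.   130.1] [0.2 0.2]
strut +x end [ 561.8 -268.1  135.6] [0.5 0.5]
hinge -x [ 448.6 -300.2   76.6] [1.6 1.6]
hinge +x [ 510.5 -308.9   78.6] [0.7 0.7]
bar -y end [ 583.  -278.7  171.3] [0.1 0.1]
base corner +x-y [ 645.  -339.8   38.9] [1.3 1.3]
base -x-y [ 435.4 -310.3   34.2] [0.2 0.2]
corners z30 [ 647. -341.   30.] [ 434.  -311.4   30. ] 215.07588872521694
origin [ 569.2 -128.3    0. ]
strut -x end tester -80.3 -139.8 130.1
strut +x end tester 12.7 -139.5 135.6
hinge -x tester -94.7 -187.5 76.6
hinge +x tester -32.2 -187.2 78.6
bar -y end tester 35.2 -146.9 171.3
base corner +x-y tester 105.4 -198.5 38.9
base -x-y tester -106.3 -199.4 34.2
sh1 -62.0 124.0
lh0 18.3 59.0
lever_bar [ 589.5 -232.2  179. ]
catch_hinge [ 483.3 -302.7   75. ]
catch_tip [ 490.5 -253.2  124. ]
w1 bar [ 592.4 -190.7  179. ] 31.9 -58.5
w1 bar [ 583.5 -275.8  179. ] 35.3 -143.9
```

```bash
python3 - <<'E'
from h import *
yaw=np.radians(-8.25); X=np.array([np.cos(yaw),np.sin(yaw),0]);Y=np.array([-np.sin(yaw),np.cos(yaw),0]);O=np.array([569.2,-128.3,0])
for z in (200,119):
  p=O-62*X-105*Y; print(p); goc(p[0],p[1],z)
E
```

```text
[ 492.77488871 -223.31685305    0.        ]
cmd now [ 511.3 -408.4  247.8] meas [ 512.1 -407.9  249.1] shift cm [18.06 -4.47  4.78]
[ 492.77488871 -223.31685305    0.        ]
cmd now [ 511.3 -408.4  247.8] meas [ 512.1 -407.9  249.1] shift cm [18.06 -4.47 12.88]
```

```bash
python3 -m inch '[[[4,-1,0],[0,0,0],0],[[8,-2,0],[0,0,0],0],[[12,-3,0],[0,0,0],0],[[16,-4,0],[0,0,0],0],[[18,-4.5,0],[0,0,0],0],[[18,-4.5,1],[0,0,0],0],[[18,-4.5,4],[0,0,0],0],[[18,-4.5,7],[0,0,0],0],[[18,-4.5,10],[0,0,0],0],[[18,-4.5,12],[0,0,0],0],[[18,-4.5,12.9],[0,0,0],0],[[18,-4.5,12.9],[0,0,0],0],[[18,-4.5,12.9],[0,0,0],0],[[18,-4.5,12.9],[0,0,0],0]]'
sed -i 's/\]$/,((18,-4.5,12.9),(0,0,0))]/' log.py
python3 - <<'E'
from h import *
snap('scene','s18'); crop('s18','s18c',230,120,380,230,5)
im,c=snap('wrist','w18')
print(telemetry.sense()['tool_pos'].round(1),cmd()[:3,3].round(1),telemetry.sense()['ft_force'].round(1))
E
```

```text
time: 23.6
tool_pos: [493.5, -224.6, 120.6]
tcp_rot: [179.8, 0.1, 81.8]
ft_force: [0.9, -1.0, 0.4]
finger_gap: -0.0
[ 493.3 -224.4  120.3] [ 492.4 -223.8  118.8] [-0.2 -1.3 -0.6]
```

View pics/w18.png

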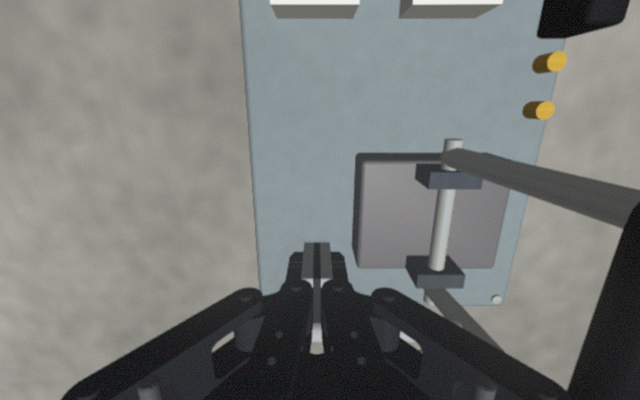

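View pics/s18c.png

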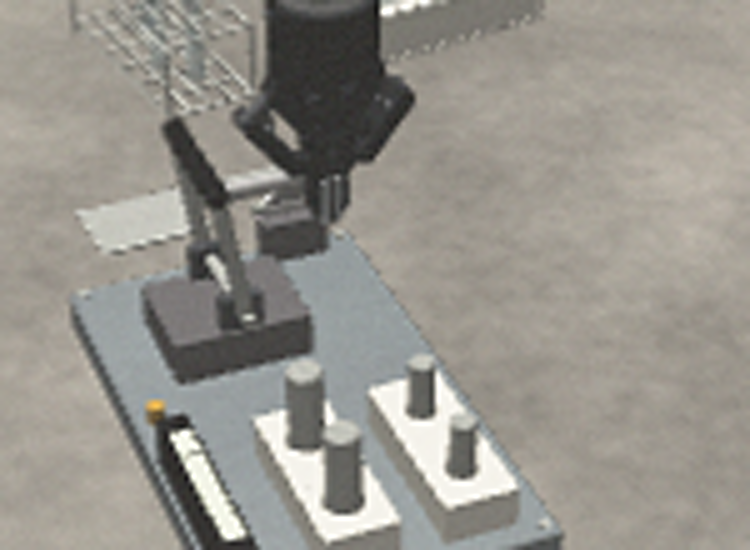

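The closed fingers hang just to the +y side of the strut, clear of the lever. Pushing toward −y, first part.

```bash
python3 -m inch '[[[-0.5,0,0],[0,0,0],0],[[-1,0,0],[0,0,0],0],[[-1.5,0,0],[0,0,0],0],[[-2,0,0],[0,0,0],0],[[-2.5,0,0],[0,0,0],0],[[-3,0,0],[0,0,0],0],[[-3.5,0,0],[0,0,0],0],[[-4,0,0],[0,0,0],0],[[-4.5,0,0],[0,0,0],0],[[-5,0,0],[0,0,0],0],[[-5.5,0,0],[0,0,0],0],[[-6,0,0],[0,0,0],0]]'
sed -i 's/\]$/,((-6,0,0),(0,0,0))]/' log.py
python3 - <<'E'
from h import *
snap('scene','s19'); crop('s19','s19c',230,120,380,230,5)
print(telemetry.sense()['tool_pos'].round(1),cmd()[:3,3].round(1),telemetry.sense()['ft_force'].round(1))
E
```

```text
time: 24.9
tool_pos: [485.5, -284.8, 122.1]
tcp_rot: [179.7, 0.1, 81.8]
ft_force: [0.0, 2.4, 16.3]
finger_gap: -0.0
[ 485.7 -285.7  122.1] [ 483.9 -283.2  118.8] [ 1.6  0.7 13.2]
```

View pics/s19c.png

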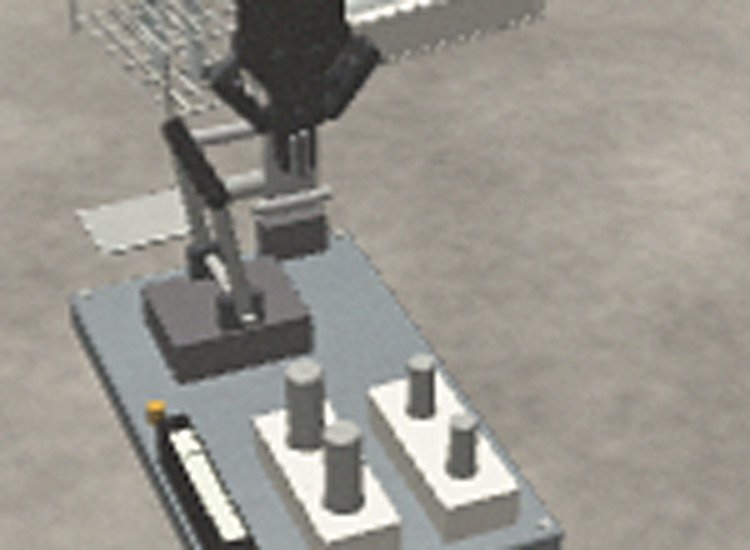

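The catch is about upright, but there is 13 N upward on the tool, so the strut is probably under a knuckle. I'll rise 15 mm and carry on.

```bash
python3 -m inch '[[[0,0,-0.5],[0,0,0],0],[[0,0,-1],[0,0,0],0],[[0,0,-1.5],[0,0,0],0],[[0,0,-1.5],[0,0,0],0],[[0,0,-1.5],[0,0,0],0]]'
sed -i 's/\]$/,((0,0,-1.5),(0,0,0))]/' log.py
python3 - <<'E'
from h import *
snap('scene','s20'); crop('s20','s20c',230,120,380,230,5)
im,c=snap('wrist','w20')
print(telemetry.sense()['tool_pos'].round(1),cmd()[:3,3].round(1),telemetry.sense()['ft_force'].round(1))
E
```

```text
time: 25.45
tool_pos: [483.8, -283.2, 133.7]
tcp_rot: [-180.0, -0.0, 81.8]
ft_force: [0.4, -0.4, 1.0]
finger_gap: 0.1
[ 483.6 -283.   133.3] [ 483.9 -283.2  133.8] [-0.2 -0.  -1. ]
```

View pics/s20c.png

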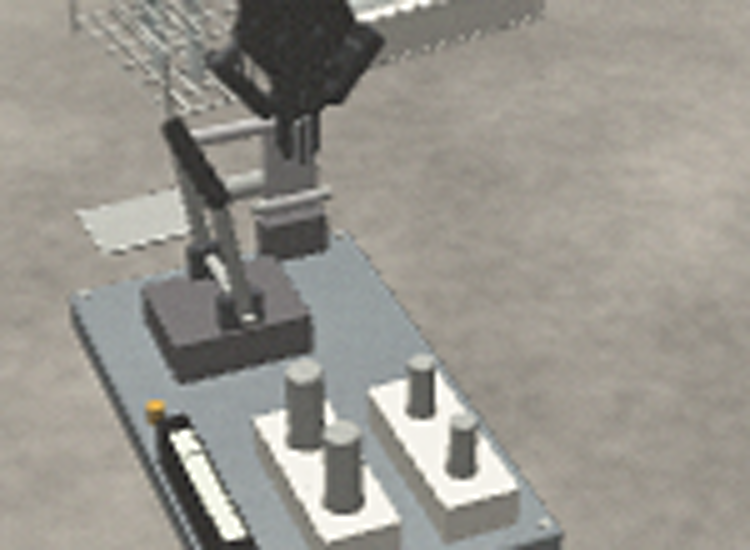

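View pics/w20.png

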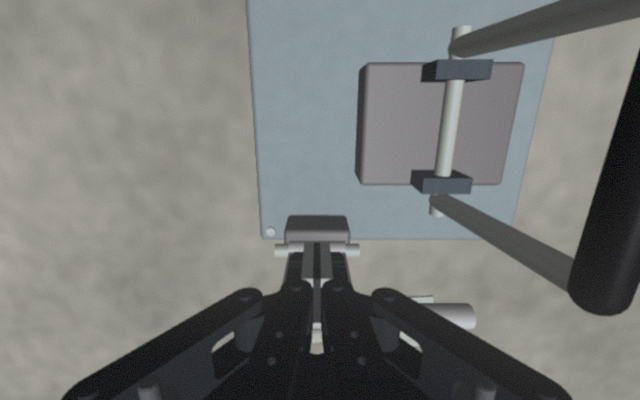

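```bash
python3 -m inch '[[[-0.5,0,0],[0,0,0],0],[[-1,0,0],[0,0,0],0],[[-1.5,0,0],[0,0,0],0],[[-2,0,0],[0,0,0],0],[[-2.5,0,0],[0,0,0],0],[[-3,0,0],[0,0,0],0],[[-3.5,0,0],[0,0,0],0],[[-4,0,0],[0,0,0],0],[[-4,0,0.4],[0,0,0],0],[[-4.2,0,0.8],[0,0,0],0],[[-4.2,0,0.8],[0,0,0],0]]'
sed -i 's/\]$/,((-4.2,0,0.8),(0,0,0))]/' log.py
python3 - <<'E'
from h import *
snap('scene','s21'); crop('s21','s21c',230,120,380,230,5)
print(telemetry.sense()['tool_pos'].round(1),cmd()[:3,3].round(1),telemetry.sense()['ft_force'].round(1))
E
```

```text
time: 26.65
tool_pos: [477.5, -324.7, 124.9]
tcp_rot: [-179.9, -0.0, 81.8]
ft_force: [-0.5, -0.4, 0.2]
finger_gap: 0.0
[ 477.6 -324.6  125.2] [ 477.9 -324.8  125.8] [-0.5  0.2 -0.5]
```

View pics/s21c.png

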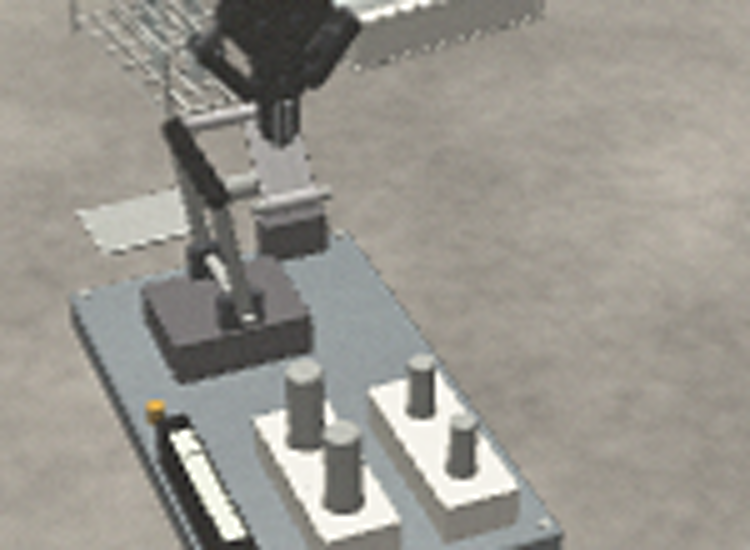

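```bash
python3 -m inch '[[[-0.3,0,0.2],[0,0,0],0],[[-0.6,0,0.4],[0,0,0],0],[[-0.9,0,0.5],[0,0,0],0],[[-1.2,0,0.5],[0,0,0],0],[[-1.2,0,0.5],[0,0,0],0]]'
sed -i 's/\]$/,((-1.2,0,0.5),(0,0,0))]/' log.py
python3 - <<'E'
from h import *
snap('scene','s22'); crop('s22','s22c',230,120,380,230,5)
print(telemetry.sense()['tool_pos'].round(1),cmd()[:3,3].round(1),telemetry.sense()['ft_force'].round(1))
E
```

```text
time: 27.2
tool_pos: [477.3, -331.2, 121.6]
tcp_rot: [-179.9, -0.6, 81.9]
ft_force: [-1.3, 30.0, 18.7]
finger_gap: 0.1
[ 477.3 -331.2  121.6] [ 476.2 -336.7  120.8] [-0.9 29.9 18.5]
```

View pics/s22c.png

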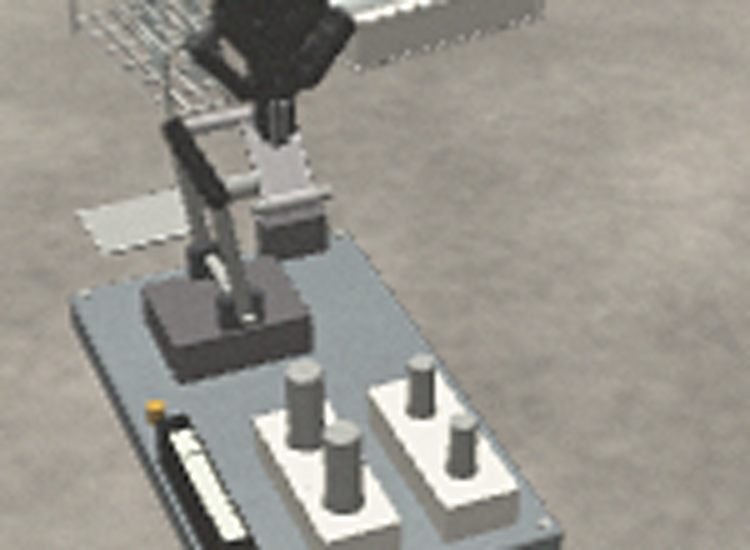

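30 N horizontally and 18 N upward means the plate is against its stop. Backing off and checking its angle from above.

```bash
python3 -m inch '[[[1,0,0],[0,0,0],0],[[2.5,0,-1],[0,0,0],0],[[3,0,-4],[0,0,0],0],[[3,0,-8],[0,0,0],0],[[1,0,-12],[0,0,0],0],[[-2,1,-14],[0,0,0],0],[[-4,2,-15],[0,0,0],0],[[-4,3,-15],[0,0,0],0],[[-4,3,-15],[0,0,0],0],[[-4,3,-15],[0,0,0],0],[[-4,3,-15],[0,0,0],0],[[-4,3,-15],[0,0,0],0]]'
sed -i 's/\]$/,((-4,3,-15),(0,0,0))]/' log.py
python3 - <<'E'
from h import *
im,c=snap('wrist','w23')
print(telemetry.sense()['tool_pos'].round(1),cmd()[:3,3].round(1))
yaw=np.radians(-8.25); X=np.array([np.cos(yaw),np.sin(yaw),0]);Y=np.array([-np.sin(yaw),np.cos(yaw),0]);O=np.array([569.2,-128.3,0])
for n,t in [('hinge',(-60,-185,75)),('tip open',(-60,-235,124)),('strutend+x',(15,-235,124)),('strut end-x',(-80,-235,124)),('bar-y',(35,-145,179)),('tip th-.5 (1.3)',(-60,-185-70*np.sin(.5),75+70*np.cos(.5)))]:
    print(n,proj(c,O+t[0]*X+t[1]*Y+np.array([0,0,t[2]])).round(0))
E
```

```text
time: 28.45
tool_pos: [499.9, -379.7, 270.2]
tcp_rot: [-179.9, -0.0, 81.8]
ft_force: [-0.8, -0.4, 0.1]
finger_gap: 0.4
[ 500.  -379.8  270.4] [ 500.2 -380.6  270.8]
hinge [[290. 109.]]
tip open [[287. 165.]]
strutend+x [[366. 165.]]
strut end-x [[266. 165.]]
bar-y [[415.  51.]]
tip th-.5 (1.3) [[286. 149.]]
```

View pics/w23.png

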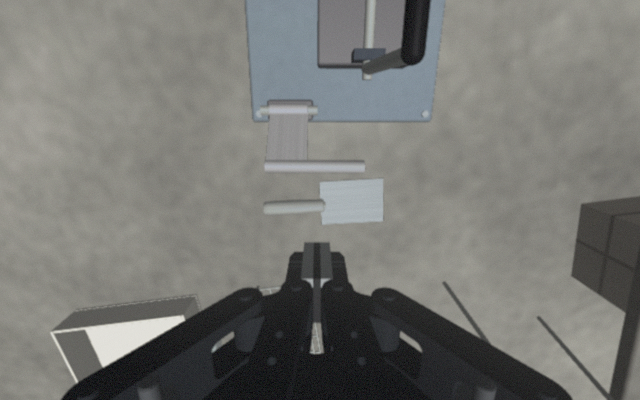

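The strut lies at row 165, exactly where the fully open position projects (165; 1.3 rad would be 149). The lever is still at its back stop. Now to the bar.

```bash
python3 - <<'E'
from h import *
goc(588.5,-233,250);goc(588.5,-233,169)
E
```

```text
cmd now [ 500.2 -380.6  270.8] meas [ 500.  -379.8  270.4] shift cm [15.86  6.64  2.08]
cmd now [ 500.2 -380.6  270.8] meas [ 500.  -379.8  270.4] shift cm [15.86  6.64 10.18]
```

```bash
python3 -m inch '[[[4,1.7,0],[0,0,0],0.3],[[8,3.4,0],[0,0,0],0.6],[[12,5,0],[0,0,0],0.6],[[15.9,6.6,0],[0,0,0],0.6],[[15.9,6.6,1],[0,0,0],0.6],[[15.9,6.6,2],[0,0,0],0.6],[[15.9,6.6,2],[0,0,0],0.6],[[15.9,6.6,2],[0,0,0],0.6],[[15.9,6.6,2],[0,0,0],0.6]]'
sed -i 's/\]$/,((15.9,6.6,2),(0,0,0))]/' log.py
python3 - <<'E'
from h import *
im,c=snap('wrist','w24')
print(telemetry.sense()['tool_pos'].round(1),cmd()[:3,3].round(1))
E
```

```text
time: 29.4
tool_pos: [587.7, -233.8, 251.2]
tcp_rot: [180.0, 0.0, 81.7]
ft_force: [0.2, -0.6, 0.1]
finger_gap: 51.0
[ 587.9 -233.7  251.4] [ 588.2 -232.6  250.8]
```

View pics/w24.png

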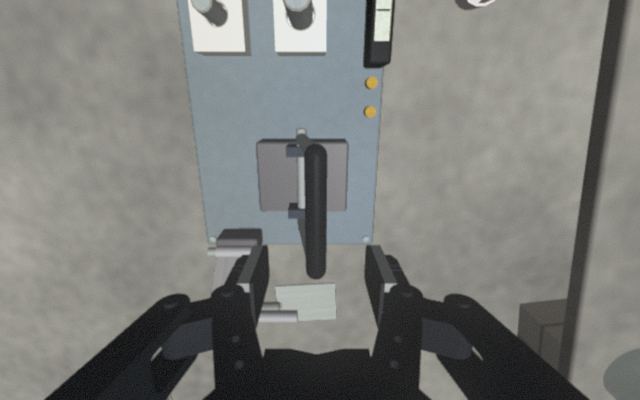

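The bar (u≈316) is centred between the pads. Descending onto it.

```bash
python3 -m inch '[[[0,0,2],[0,0,0],0.6],[[0,0,4],[0,0,0],0.6],[[0,0,6],[0,0,0],0.6],[[0,0,7.5],[0,0,0],0.6],[[0,0,8.2],[0,0,0],0.6],[[0,0,8.2],[0,0,0],0.6],[[0,0,8.2],[0,0,0],0.6],[[0,0,8.2],[0,0,0],0.6]]'
sed -i 's/\]$/,((0,0,8.2),(0,0,0))]/' log.py
python3 - <<'E'
from h import *
im,c=snap('wrist','w25')
snap('scene','s25'); crop('s25','s25c',230,120,380,230,5)
E
```

```text
time: 30.25
tool_pos: [588.9, -233.0, 170.3]
tcp_rot: [179.9, 0.0, 81.8]
ft_force: [-0.5, -0.0, -0.2]
finger_gap: 51.1
```

View pics/w25.png

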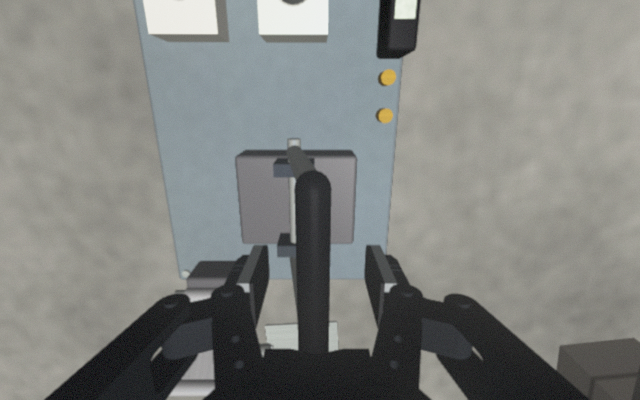

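View pics/s25c.png

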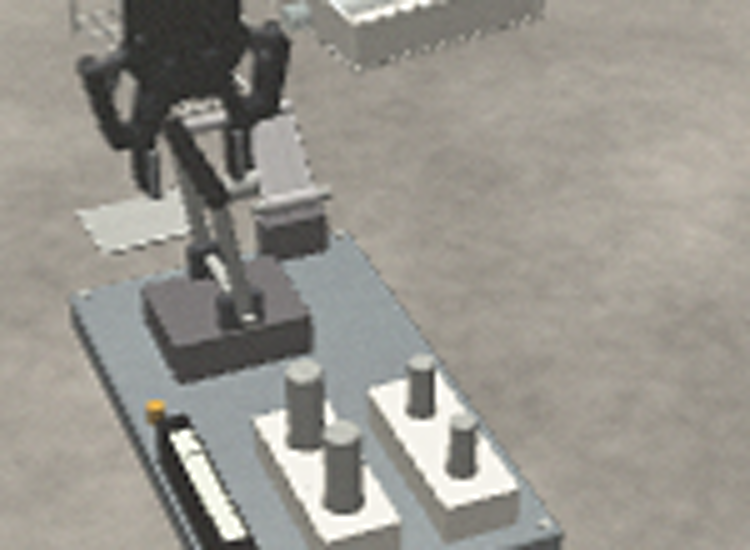

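The fingers straddle the bar. Gripping lightly and checking.

```bash
python3 -m inch '[[[0,0,0],[0,0,0],0.3],[[0,0,0],[0,0,0],0],[[0,0,0],[0,0,0],0],[[0,0,0],[0,0,0],0],[[0,0,0],[0,0,0],0],[[0,0,0],[0,0,0],0],[[0,0,0],[0,0,0],0]]' 30
```

```text
time: 31.05
tool_pos: [587.5, -232.5, 169.2]
tcp_rot: [-179.9, -0.0, 81.8]
ft_force: [-6.0, 1.4, 4.9]
finger_gap: 15.0
```

Holding the 16 mm bar. Pulling along the arc to 0.5 rad first.

```bash
python3 -m inch '[[[0,-0.5,-0.1],[0,0,0],0],[[0,-1,-0.1],[0,0,0],0],[[0,-1.5,-0.1],[0,0,0],0],[[0,-2,-0.1],[0,0,0],0],[[0,-2.5,-0.1],[0,0,0],0],[[0,-3,0],[0,0,0],0],[[0,-3.5,0.1],[0,0,0],0],[[0,-4,0.2],[0,0,0],0],[[0,-4.5,0.35],[0,0,0],0],[[0,-5,0.5],[0,0,0],0]]'
sed -i 's/\]$/,((0,-5,0.5),(0,0,0))]/' log.py
```

```text
time: 32.05
tool_pos: [540.9, -225.9, 166.2]
tcp_rot: [179.6, 0.1, 81.8]
ft_force: [7.7, 0.2, 4.6]
finger_gap: 14.8
```

```bash
python3 -m inch '[[[0,-0.4,0.2],[0,0,0],0],[[0,-0.8,0.4],[0,0,0],0],[[0,-1.2,0.6],[0,0,0],0],[[0,-1.6,0.8],[0,0,0],0],[[0,-2,1.05],[0,0,0],0],[[0,-2.4,1.3],[0,0,0],0],[[0,-2.8,1.55],[0,0,0],0],[[0,-3.1,1.7],[0,0,0],0],[[0,-3.3,1.75],[0,0,0],0],[[0,-3.3,1.75],[0,0,0],0],[[0,-3.3,1.75],[0,0,0],0],[[0,-3.3,1.75],[0,0,0],0]]'
sed -i 's/\]$/,((0,-3.3,1.75),(0,0,0))]/' log.py
python3 - <<'E'
from h import *
s=telemetry.sense(); print(s['tool_pos'].round(1),cmd()[:3,3].round(1),s['ft_force'].round(1))
im,c=snap('wrist','w26')
snap('scene','s26'); crop('s26','s26c',230,120,380,230,5)
E
```

```text
time: 33.25
tool_pos: [508.4, -221.2, 147.7]
tcp_rot: [179.6, 0.1, 81.8]
ft_force: [11.6, -1.3, -2.3]
finger_gap: 15.2
[ 508.4 -221.2  147.7] [ 506.  -220.8  146.3] [11.6 -1.3 -2.3]
```

View pics/w26.png

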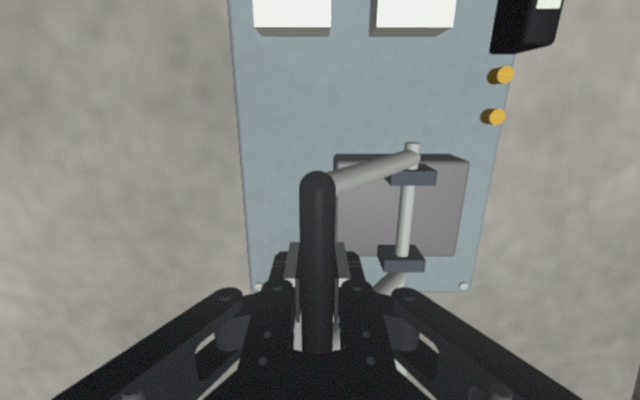

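View pics/s26c.png

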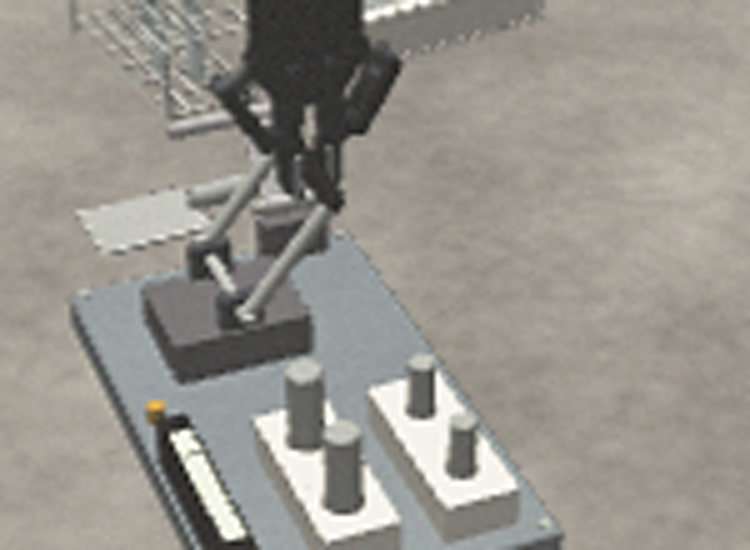

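The bar has moved about 80 mm forward, where the stop is at 79.4 mm. The pull is 11.6 N against a 6 N spring, so the lever is on its stop. A short settle, then a last check.

```bash
python3 -m inch '[[[0,0,0],[0,0,0],0],[[0,0,0],[0,0,0],0],[[0,0,0],[0,0,0],0],[[0,0,0],[0,0,0],0],[[0,0,0],[0,0,0],0]]'
python3 - <<'E'
from h import *
s=telemetry.sense(); a=s['tool_pos']-np.array([588,-232.7,169.2]); f=-(cmd()[:3,:3].T@a)[1]
print(s['tool_pos'].round(1),s['ft_force'].round(1),abs(s['qd']).max().round(2),s['finger_gap'].round(1),'forward',f.round(1),'lever angle',(np.arcsin(min(1,f/100-np.sin(.15)))+.15).round(3))
snap('top','t27'); snap('scene','s27'); crop('t27','t27c',170,110,470,290,2.6); 
A=cv2.imread('pics/top0.png').astype(int);B=cv2.imread('pics/t27.png').astype(int)
# bystander shift check
for n,(x,y) in {'dish':(255,172),'dropA':(294,138),'crucible':(336,138),'dropB':(192,215),'beaker':(192,160),'mortar':(173,269),'spatula':(453,225)}.items():
    print(n,abs(A[y-18:y+19,x-18:x+19]-B[y-18:y+19,x-18:x+19]).mean().round(1))
E
```

```text
time: 33.85
tool_pos: [508.4, -221.2, 147.8]
tcp_rot: [179.6, 0.1, 81.8]
ft_force: [10.6, -2.1, -1.4]
finger_gap: 15.0Traceback (most recent call last):
  File "<stdin>", line 3, in <module>
AttributeError: 'float' object has no attribute 'round'
```

```bash
python3 - <<'E'
from h import *
s=telemetry.sense(); a=s['tool_pos']-np.array([588,-232.7,169.2]); f=float(-(cmd()[:3,:3].T@a)[1])
print(abs(s['qd']).max(),'forward',f,'lever angle',np.arcsin(f/100-np.sin(.15))+.15)
snap('top','t27'); snap('scene','s27'); crop('t27','t27c',170,110,470,290,2.6); 
A=cv2.imread('pics/top0.png').astype(int);B=cv2.imread('pics/t27.png').astype(int)
for n,(x,y) in {'dish':(255,172),'dropA':(294,138),'crucible':(336,138),'dropB':(192,215),'beaker':(192,160),'mortar':(173,269),'spatula':(453,225)}.items():
    print(n,abs(A[y-18:y+19,x-18:x+19]-B[y-18:y+19,x-18:x+19]).mean().round(1))
E
```

```text
0.11843524825948169 forward 80.38183587497083 lever angle 0.8633627025971173
dish 2.3
dropA 2.0
crucible 2.0
dropB 2.0
beaker 2.1
mortar 2.1
spatula 16.1
```

View pics/t27c.png

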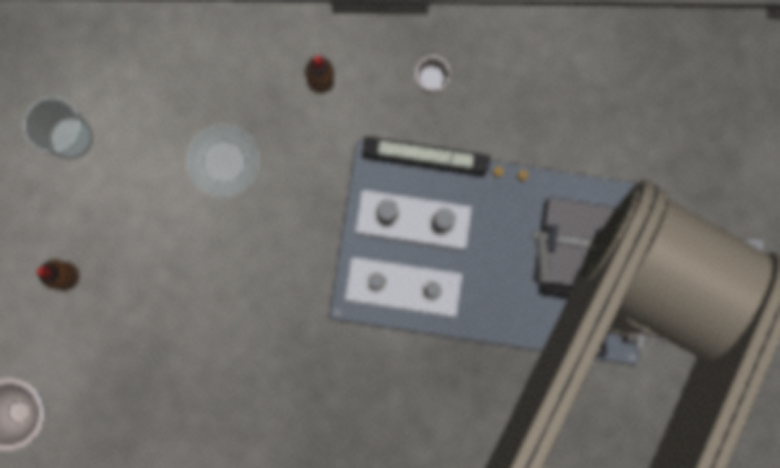

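All four specimens are upright in their sockets, and the other labware has not moved. Only the spatula is hidden behind the arm, and the gripper never came near it. Handing in.

```bash
python3 -c "
from bench import r
print(r.hand_in())"
```

```text
the job is handed in; nothing more can be done
None
```

I stood both loose specimens in their sockets and let go of them. I then flipped the catch fully over, pulled the lever to its front stop, and handed in with the gripper still holding it, at about 34 s of the 72 s allowed. The hand-in gave no verdict.

**Last checks**
- **Specimens:** all four look upright and seated in the final top view. After release, the measured tops were about 0.7 mm (large) and 1.5 mm (small) from the measured socket centres.
- **Catch:** its strut showed at the row where the fully open position projects (165; 1.3 rad would be 149). I saw this after backing off and before touching the lever, which was still at rest.
- **Lever:** the bar moved about 80 mm forward, which works out to 0.86 rad against the 0.85 rad stop. The pull was 10–12 N and everything was still. The gripper opening read 15 mm on the 16 mm bar.
- **Other labware:** six of the seven items are unchanged in the top view. The arm hid the spatula in the final picture, so I could not compare it. It was in place in an earlier view, and the gripper never came near it.

**What disagreed**
- **Catch push:** midway, the tool felt about 13 N upward, probably the strut catching under a finger knuckle. I rose 15 mm and the force went away. The push against the end stop peaked at about 30 N sideways and 18 N upward.
- **Measured poses:** pictures taken while the arm was still settling were off by 1–2 mm, so I let it settle before each insertion.

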